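# Load the bench parts washer and start it

### The job

Wash this batch of engine parts: turn the parts washer's red isolator handle to OFF before you reach into the tank, then pack every piston, the flanged housing and the oil pump that lie on the bench into the tank, side by side, all standing upright on its floor. Put the lid on and press it down until it has snapped home level all round, then turn the isolator back to ON. Leave the tools on the bench where they are.

Things in the scene. Friction and masses are not known exactly. Their poses are not given: they have to be found in the camera images.
- washer: bench parts washer fixed to the bench: blue casing 228 x 238 mm, 80 mm high, round an open steel tank whose collar stands up to 100 mm; a grey switch pod at its left, 120 mm along x, 90 mm along y, 85 mm high, centred at x = 30, y = 161 mm. Origin on the bench under the tank's centre; x points away from its louvred front, y to its left (the pod's side), z up
- tank_floor (a point): centre of the tank's flat slatted floor, 30 mm above the bench; axes as the washer's. The tank is open at the top, inside 180 mm along x (walls at x = +-90 mm), 206 mm along y (walls at y = +-103 mm) and 70 mm deep from floor to rim
- lid_home (a point): where the lid's origin lies when the lid is fully home, 84 mm above the bench on the tank's axis; axes as the washer's. The tank's collar, 200 mm along x and 216 mm along y outside, has a spring catch (brass roller, bulging 4.5 mm) in the middle of its front and back faces, 93 mm above the bench
- lid: loose blue steel lid 221 mm along x, 231 mm along y, 0.35 kg, with a 16 mm skirt that goes outside the tank's collar (play 2.5 mm each way in x, 3.5 mm in y), its x along the washer's x, either way round. Origin under its centre at the skirt's lower edge, z up. Let go on the tank it rests up to 14 mm too high on the catches; 5 to 15 N pressing down on the handle snaps it home
- lid_grip (a point): middle of the lid's black bar handle, 54 mm above the lid's origin; axes as the lid's. The bar runs along y, 110 mm long, 18 mm wide, 44 to 64 mm above the origin, on two posts, open below over the middle 70 mm
- isolator (a joint): angle of the washer's red isolator handle on the pod: 0 = OFF (bar along the washer's x, white tip mark at the black dot), 1.047 rad (60 degrees) = ON (at the green dot). It turns about a vertical axis, clockwise from above as the value grows, between stops; a spring detent (0.12 N m) throws it to the nearer end and holds it
- isolator_grip (a point): point on the isolator's axis at the height to grip, 112 mm above the bench; the handle is a bar 66 mm long, 15 mm wide, 98 to 124 mm above the bench; x along the bar (turns with the handle), z up
- piston_a: forged aluminium piston, round, 62 mm across and 54 mm high, standing on its open end; origin at the centre of its underside, z up its axis; 0.21 kg; solid, grip it across its diameter. May be absent (None from the start on)
- piston_b: forged aluminium piston, round, 62 mm across and 54 mm high, standing on its open end; origin at the centre of its underside, z up its axis; 0.21 kg; solid, grip it across its diameter. May be absent (None from the start on)
- piston_c: forged aluminium piston, round, 62 mm across and 54 mm high, standing on its open end; origin at the centre of its underside, z up its axis; 0.21 kg; solid, grip it across its diameter. May be absent (None from the start on)
- housing: grey cast sleeve housing: a round flange 84 mm across and 24 mm high at the foot, above it an open round sleeve 62 mm across outside, 60 mm high in all, standing on the flange; origin at the centre of its underside, z up; 0.48 kg; grip across the sleeve near its top. May be absent
- oil_pump: cast aluminium oil pump: flat foot 80 mm along x, 92 mm along y, 13 mm high, on it a round body 48 mm across up to 53 mm, with a port stub 16 mm thick along +y (19 to 35 mm above the foot's underside, ending 44 mm from the axis); standing on its foot; origin at the centre of its underside, z up; 0.45 kg; grip across the round body. May be absent
- crank_fixture: tall gear shaft standing upright at the back left, fixed, 116 mm across and 347 mm high, origin on the bench under its axis; not part of the job, keep clear of it
- scraper: scraper with dark blue handle, 255 mm long, lying on the bench; not part of the job
- screwdriver_red: red-handled screwdriver, 225 mm long, lying on the bench; not part of the job
There are look-alikes about, which are no part of the job. What is shaped like the housing but yellow is not meant.

How it is judged (in metres and radians):
On the way, in this order (a step that is already met when the one before it is completed fails the run):
1. the isolator is turned to OFF (value of joint isolator below 0.12 rad), for 0.2 s.
2. every part present stands upright on the tank's floor, the isolator still OFF (x of piston_a in the frame of tank_floor between -0.07 and 0.07 m and y of piston_a in the frame of tank_floor between -0.08 and 0.08 m and z of piston_a in the frame of tank_floor between -0.004 and 0.005 m and angle between each of piston_a, piston_b, piston_c, housing, oil_pump's own z axis and vertical below 0.08 rad and x of piston_b in the frame of tank_floor between -0.07 and 0.07 m and y of piston_b in the frame of tank_floor between -0.08 and 0.08 m and z of piston_b in the frame of tank_floor between -0.004 and 0.005 m and x of piston_c in the frame of tank_floor between -0.07 and 0.07 m and y of piston_c in the frame of tank_floor between -0.08 and 0.08 m and z of piston_c in the frame of tank_floor between -0.004 and 0.005 m and x of housing in the frame of tank_floor between -0.07 and 0.07 m and y of housing in the frame of tank_floor between -0.08 and 0.08 m and z of housing in the frame of tank_floor between -0.004 and 0.005 m and x of oil_pump in the frame of tank_floor between -0.07 and 0.07 m and y of oil_pump in the frame of tank_floor between -0.08 and 0.08 m and z of oil_pump in the frame of tank_floor between -0.004 and 0.005 m and value of joint isolator below 0.12 rad), for 0.2 s.
3. the lid is home and level on the tank's rim, the isolator still OFF (all of step 2 and z of lid in the frame of lid_home between -0.004 and 0.003 m and horizontal distance between lid and lid_home below 0.006 m and angle between lid's own z axis and vertical below 0.025 rad), for 0.2 s.
4. the isolator is turned to ON (x of piston_a in the frame of tank_floor between -0.07 and 0.07 m and y of piston_a in the frame of tank_floor between -0.08 and 0.08 m and z of piston_a in the frame of tank_floor between -0.004 and 0.005 m and angle between each of piston_a, piston_b, piston_c, housing, oil_pump's own z axis and vertical below 0.08 rad and x of piston_b in the frame of tank_floor between -0.07 and 0.07 m and y of piston_b in the frame of tank_floor between -0.08 and 0.08 m and z of piston_b in the frame of tank_floor between -0.004 and 0.005 m and x of piston_c in the frame of tank_floor between -0.07 and 0.07 m and y of piston_c in the frame of tank_floor between -0.08 and 0.08 m and z of piston_c in the frame of tank_floor between -0.004 and 0.005 m and x of housing in the frame of tank_floor between -0.07 and 0.07 m and y of housing in the frame of tank_floor between -0.08 and 0.08 m and z of housing in the frame of tank_floor between -0.004 and 0.005 m and x of oil_pump in the frame of tank_floor between -0.07 and 0.07 m and y of oil_pump in the frame of tank_floor between -0.08 and 0.08 m and z of oil_pump in the frame of tank_floor between -0.004 and 0.005 m and z of lid in the frame of lid_home between -0.004 and 0.003 m and horizontal distance between lid and lid_home below 0.006 m and angle between lid's own z axis and vertical below 0.025 rad and value of joint isolator above 0.93 rad), for 0.2 s.
At the end, for the whole second after the job is handed in: every part present stands upright (within 0.08 rad) on the floor of the tank (within 5 mm), inside its walls; the lid lies within 3 mm of its home height, level within 0.025 rad and within 6 mm of centre; the isolator is ON (over 0.93 rad); all at rest (all of step 4 and linear speed of lid below 0.02 m/s); the robot touches nothing.
It fails at once if the hand reaches into the tank while the isolator is not OFF (x of the grasp point in the frame of tank_floor between -0.09 and 0.09 m and y of the grasp point in the frame of tank_floor between -0.103 and 0.103 m and z of the grasp point in the frame of tank_floor between -0.05 and 0.055 m and value of joint isolator above 0.5 rad).
It fails at once if a tool on the bench (scraper, screwdriver) is shifted by more than 5 cm (distance of any of scraper, screwdriver_red from where it was at the start of the episode above 0.05 m).
Of piston_a, piston_b, piston_c, housing, oil_pump only 4 to 5 are there at a start; the rules pass over those that are not, and their reading is None.
At some moment in a run one of piston_a, piston_b, piston_c, housing, oil_pump, lid may be knocked a few centimetres aside while the robot is not near it.
It also fails if it takes over 210 s, if anything falls off the work surface, if the arm or the gripper's body presses on something with over 40 N, if the wrist force passes 120 N, or if a joint passes its speed limit or range.

### The arm

A 7-joint arm with a two-finger parallel gripper is mounted at the origin on a cart in front of the work surface, level with it; the furniture and walls round the work are solid. World frame = base frame: x ahead of the robot, y to its left, z up, the work surface at z = 0. Lengths are in m, angles in degrees, forces in N, time in s.
With the tool pointing down it reaches from about 0.425 to 0.875 m from the base axis. Payload 4.7 kg.
Tool frame: the origin (TCP) lies at the very end of the fingers, on their centre line; the grasp point (between the pads) lies 19 mm behind it (bot.pinch_z is the z of the grasp point in the tool frame, in m); z points along the fingers, y is the direction in which the jaws open and shut (so a half turn about z gives the same grasp; the last joint's range is limited). The gripper opens to 87 mm and grips with 3 to 60 N. Pads are 19 mm wide; open, the fingers measure 117 mm over their backs; the gripper's body (75 mm by 190 mm) begins 51 mm behind the grasp point.
Start: joints at [0.808, 18.392, -4.016, 83.108, 1.295, 78.541, -3.26], TCP at [0.65, -0, 0.223] pointing down, gripper open.
Joint ranges: [-163.93, 163.93], [-17.29, 119.83], [-79.2, 71.16], [3.27, 140.29], [-89.18, 269.18], [5.43, 117.66], [-154.24, 154.24]. Speed limits (degrees/s): [147.25, 147.25, 180, 180, 180, 180, 180].

### API

Orientations are given as [roll, pitch, yaw] about the fixed x, y, z axes, in that order (R = Rz(yaw) Ry(pitch) Rx(roll)).
In Python, from bench import readout, read_camera, get_calibration, ticket, bot gives the robot as it stands.
- The arm moves only by the shell command python3 -m jog 'ROWS' [FORCE]. ROWS is JSON, a list of rows, each a list of 3 entries, a list of its own where there are three numbers: the turn, a rotation vector about the tool's x, y, z in degrees, then the shift along the tool's x, y, z in cm, then the finger opening in cm, from 0 to 8.7. In form: [[[wx, wy, wz], [tx, ty, tz], claw], ...]. A call has 1 to 20 rows; each row shifts and turns the commanded pose from where the row before left it, along the tool's axes as they then stand; what a row does not reach is not made up. A row lasts 1/8 s, in which the tool goes at most 62.5 mm and 10.7 degrees, less where a joint would pass 70% of its speed; a pose out of reach is approached as far as the arm can. A call with a gripper value outside its range is refused whole. The fingers move at their own pace and stop on an object; FORCE is the grip in N (left out, the last holds). Time passes only in rows, so rows that do not move let the fingers close. It gives the time, the measured TCP pose, the force and the opening at its end, in the units of the state.
- readout.observe(): the state, without advancing time (a new reading comes with each control period).
- read_camera(name): name is "scene" or "side" or "wrist"; returns (picture, depth): 420x560x3 uint8, red, green, blue; 420x560 float32, m along the optical axis (not along the pixel's ray), 0 where there is no reading.
- get_calibration(name): a dict with "fx", "fy", "cx", "cy" (pixels), "distortion" ([k1, k2, p1, p2, k3] as OpenCV has them; the pictures are not rectified), "extrinsics" (4x4, takes a point from world to camera coordinates); the wrist camera has in their place "T_tool_cam" (4x4, takes a point from camera to tool coordinates, whose origin is the TCP and whose axes are the flange's). Camera axes: x right, y down, z forward; pixel columns grow to the right and rows downward; lengths in m; the calibration is good to about 2 mm. A picture is of the moment at which its call begins: read the wrist's pose just before it. get_calibration takes no time and is no camera call.
- ticket.sign_off(): hands the job in, once; it reports no verdict.
The state is a dict: "time_s": time; "joint_positions": joint angles; "joint_vel": joint speeds; "tau": joint torques, N m; "tcp_pos": TCP position; "eef_rot": TCP orientation; "force": force on the tool from outside, world axes, zero at the start; "wrist_torque": the same for the moment, N m; "width": finger opening in m.
Only numpy, scipy, OpenCV 4.12 (cv2) and the standard library are available. Lean on these libraries where they do the work, as an engineer would, in place of code of your own. Each camera call takes 0.05 s, during which the arm holds its last target.

## Working session

There is one attempt and no reset: what is moved stays moved. The work goes in short steps, Python scripts to look and compute and a shell command to move; the robot and the scene stay as the last step left them, time stands still between calls to the robot, and variables do not carry over. Pictures are saved under pics/ and viewed, and the job is handed in when it is done.

```bash
ls; mkdir -p pics
python3 - <<'E'
from bench import readout, read_camera, get_calibration, bot
import cv2,numpy as np
print(readout.observe(), bot.pinch_z)
for n in ["scene","side","wrist"]:
    im,d=read_camera(n); cv2.imwrite(f"pics/{n}0.png",im[:,:,::-1]); np.savez(f"pics/{n}0.npz",im=im,d=d)
    print(n,get_calibration(n))
E
```

```text
pics
{'time_s': 0.0, 'joint_positions': array([ 0.80768255, 18.43896258, -4.01452464, 83.17635172,  1.29632245,
       78.53817855, -3.26170355]), 'joint_vel': array([-0.00710369, -0.06594167, -0.1305963 ,  0.11710001,  0.0981967 ,
       -0.01478677, -0.02320284]), 'tau': array([-2.58547143e-04, -4.91284704e+01, -4.03903294e-01, -3.12526345e+01,
       -6.40594075e-02,  4.37659642e-02,  1.61017233e-04]), 'tcp_pos': array([ 6.49451010e-01, -6.77288059e-05,  2.21449757e-01]), 'eef_rot': array([-1.79891818e+02,  7.30730458e-03,  8.99997111e+01]), 'force': array([0.49038533, 0.25050159, 0.30022901]), 'wrist_torque': array([0.00142466, 0.01999112, 0.03554267]), 'width': 0.08689628048091678} -0.0187
scene {'fx': 455.4338309299409, 'fy': 455.4338309299409, 'cx': 271.61084208219216, 'cy': 201.33786184262067, 'distortion': array([-0.10157686,  0.        ,  0.        ,  0.        ,  0.        ]), 'extrinsics': array([[-0.63097576, -0.7757935 ,  0.00374687,  0.334887  ],
       [-0.35048529,  0.28074468, -0.89350013,  0.24929129],
       [ 0.69211968, -0.56509015, -0.4490473 ,  1.29195453],
  
[... 363 characters left out ...]
-0.79026774,  0.14113327],
       [ 0.03142438,  0.78981003, -0.61254601,  1.40696313],
       [ 0.        ,  0.        ,  0.        ,  1.        ]])}
wrist {'fx': 326.72075028292056, 'fy': 326.72075028292056, 'cx': 280.83302901636563, 'cy': 214.36043149651772, 'distortion': array([-0.0256069,  0.       ,  0.       ,  0.       ,  0.       ]), 'T_tool_cam': array([[ 4.56212026e-04, -9.58652706e-01, -2.84578253e-01,
         7.86335605e-02],
       [ 9.99999852e-01,  3.53350377e-04,  4.12792132e-04,
        -8.92105484e-04],
       [-2.95168461e-04, -2.84578399e-01,  9.58652725e-01,
        -1.63871819e-01],
       [ 0.00000000e+00,  0.00000000e+00,  0.00000000e+00,
         1.00000000e+00]])}
```

View pics/scene0.png

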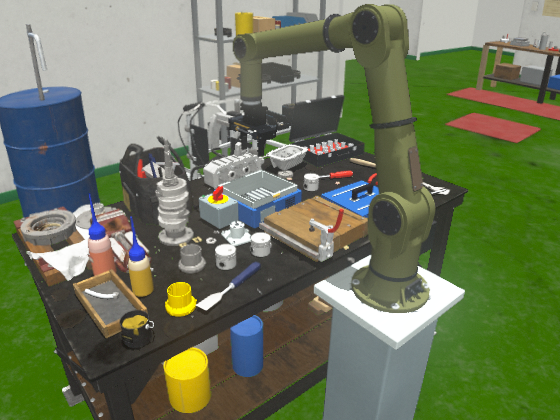

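View pics/side0.png

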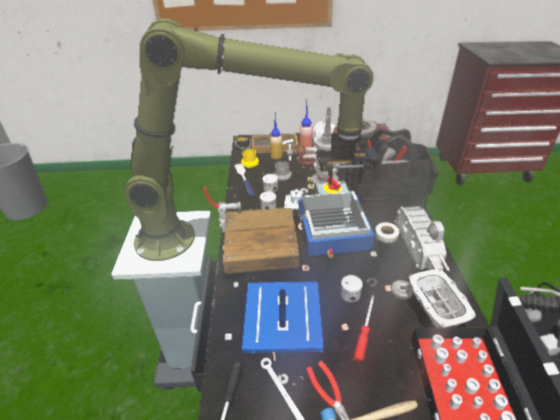

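View pics/wrist0.png

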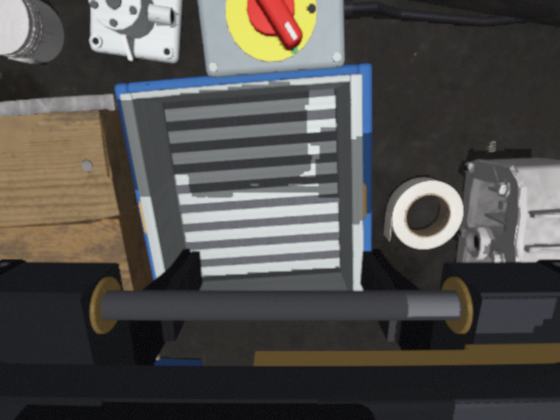

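The side view shows the lid at about (283,315) and a piston beside the red screwdriver at (351,288). The wrist view shows the open tank with the pod, whose mark is at the green dot (ON). The pump is near (140,25). To the left in the scene view are two pistons (226,256) and (261,243) and the grey housing (191,257). The yellow housing is a decoy.

```bash
cat > h.py <<'E'
from bench import readout, read_camera, get_calibration, bot
import cv2,numpy as np
from scipy.spatial.transform import Rotation as Ro
def cap(n,tag=None):
    s=readout.observe(); im,d=read_camera(n)
    if tag: cv2.imwrite(f"pics/{tag}.png",im[:,:,::-1]); np.savez(f"pics/{tag}.npz",im=im,d=d,T=cam2w(n,s))
    return im,d,cam2w(n,s)
def cam2w(n,s=None):
    c=get_calibration(n)
    if n!="wrist": return np.linalg.inv(c["extrinsics"])
    s=s or readout.observe()
    T=np.eye(4);T[:3,:3]=Ro.from_euler("xyz",s["eef_rot"],degrees=True).as_matrix();T[:3,3]=s["tcp_pos"]
    return T@c["T_tool_cam"]
def rays(n,uv):
    c=get_calibration(n);K=np.array([[c["fx"],0,c["cx"]],[0,c["fy"],c["cy"]],[0,0,1]])
    p=cv2.undistortPoints(np.asarray(uv,float).reshape(-1,1,2),K,np.asarray(c["distortion"],float)).reshape(-1,2)
    return np.c_[p,np.ones(len(p))]
def plane(n,uv,z,T):
    r=rays(n,uv)@T[:3,:3].T; o=T[:3,3]
    return o+r*((z-o[2])/r[:,2])[:,None]
def cloud(n,d,T):
    h,w=d.shape;u,v=np.meshgrid(np.arange(w),np.arange(h))
    r=rays(n,np.c_[u.ravel(),v.ravel()])*d.reshape(-1,1)
    P=(r@T[:3,:3].T+T[:3,3]).reshape(h,w,3);P[d==0]=np.nan
    return P
def proj(n,P,T):
    c=get_calibration(n);K=np.array([[c["fx"],0,c["cx"]],[0,c["fy"],c["cy"]],[0,0,1]])
    E=np.linalg.inv(T);r=cv2.Rodrigues(E[:3,:3])[0]
    return cv2.projectPoints(np.asarray(P,float).reshape(-1,3),r,E[:3,3],K,np.asarray(c["distortion"],float))[0].reshape(-1,2)
E
python3 - <<'E'
from h import *
for n in ["scene","side"]:
    z=np.load(f"pics/{n}0.npz");T=cam2w(n)
    P=cloud(n,z["d"],T)
    # top-down height map
    H=np.zeros((500,400),np.uint8)  # rows: x 0.25..  cols y
    img=np.zeros((560,700,3),np.uint8);zb=np.full((560,700),-1.)
    q=P.reshape(-1,3);c=z["im"].reshape(-1,3)
    ok=np.isfinite(q[:,0])&(q[:,2]>-.03)&(q[:,2]<.16)
    q=q[ok];c=c[ok]
    r=((0.95-q[:,0])/0.00125).astype(int);k=((0.5-q[:,1])/0.0015).astype(int)
    m=(r>=0)&(r<560)&(k>=0)&(k<700)
    o=np.argsort(q[:,2]*m)
    for i in o:
        if m[i]: cv2.circle(img,(k[i],r[i]),1,c[i].tolist()[::-1],-1)
    cv2.imwrite(f"pics/top_{n}.png",img)
E
```

```text
(no output)
```

View pics/top_scene.png

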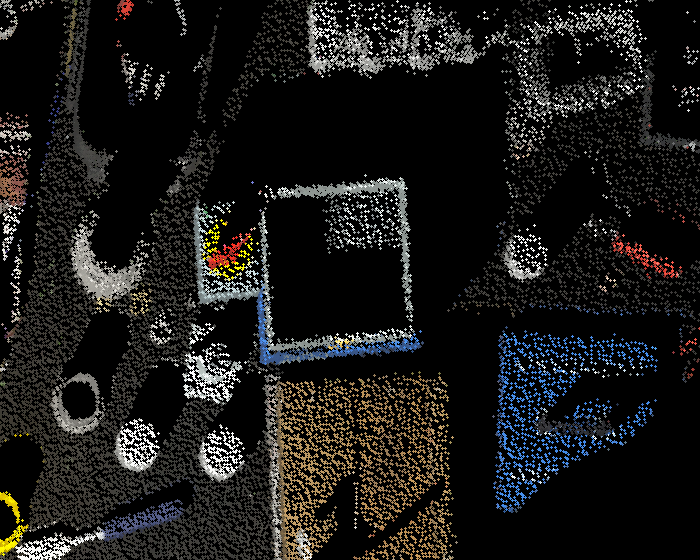

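View pics/top_side.png

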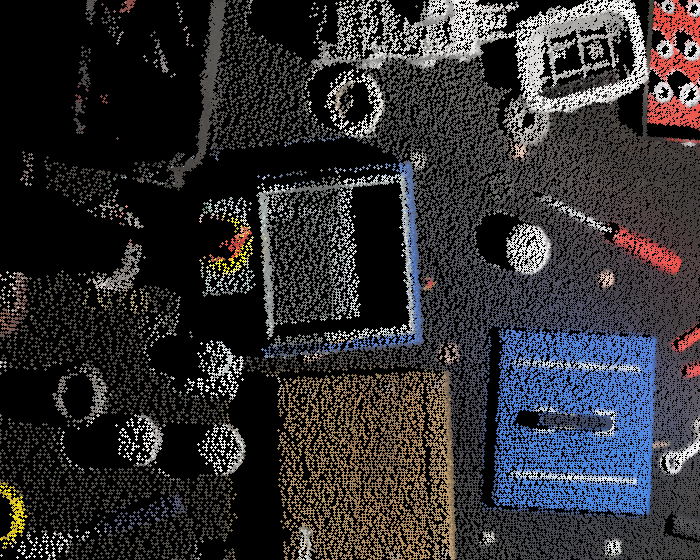

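```bash
cat >> h.py <<'E'
def near(P,x,y,r,z0,z1):
    q=P.reshape(-1,3);q=q[np.isfinite(q[:,0])]
    return q[(np.hypot(q[:,0]-x,q[:,1]-y)<r)&(q[:,2]>z0)&(q[:,2]<z1)]
def fitc(q,R):
    from scipy.optimize import least_squares
    f=least_squares(lambda p:np.hypot(q[:,0]-p[0],q[:,1]-p[1])-R,q[:,:2].mean(0),loss="soft_l1",f_scale=.002)
    return f.x,np.abs(f.fun).mean()
E
python3 - <<'E'
from h import *
for n in ["scene","side"]:
    z=np.load(f"pics/{n}0.npz");T=cam2w(n);P=cloud(n,z["d"],T)
    print(n)
    for nm,x,y in [("p1",.399,.295),("p2",.389,.167),("p3",.639,-.29)]:
        t=near(P,x,y,.05,.05,.07); s=near(P,x,y,.05,.01,.048)
        h=cv2.minEnclosingCircle((t[:,:2]*1000).astype(np.float32))
        print(nm,"top med z",np.median(t[:,2]).round(4),len(t),"minc",np.round(h[0],1),round(h[1],1),"side fit",fitc(s,.031),len(s))
    t=near(P,.451,.383,.06,.054,.07);s=near(P,.451,.383,.06,.026,.05);print("hous",len(t),np.median(t[:,2]),np.round(cv2.minEnclosingCircle((t[:,:2]*1000).astype(np.float32)),1) if 0 else cv2.minEnclosingCircle((t[:,:2]*1000).astype(np.float32)))
    t=near(P,.50,.175,.06,.047,.06);print("pump",len(t),np.median(t[:,2]),cv2.minEnclosingCircle((t[:,:2]*1000).astype(np.float32)))
    t=near(P,.50,.175,.08,.008,.018);print("pumpfoot",len(t),cv2.minAreaRect((t[:,:2]*1000).astype(np.float32)))
    im=z["im"];q=P
    b=(im[...,2]>im[...,0]*1.7+20)&(P[...,2]>-.01)&(P[...,2]<.12)
    l=b&(np.hypot(P[...,0]-.425,P[...,1]+.358)<.19);print("lid",cv2.minAreaRect((P[l][:,:2]*1000).astype(np.float32)),np.percentile(P[l][:,2],[5,50,95]))
    hb=near(P,.425,-.358,.08,.03,.09);print("bar",len(hb),np.median(hb[:,2]),cv2.minAreaRect((hb[:,:2]*1000).astype(np.float32)))
    w=near(P,.625,-.01,.16,.094,.106);w=w[np.abs(w[:,1]+.01)<.13];print("rim",len(w),cv2.minAreaRect((w[:,:2]*1000).astype(np.float32)))
    r=(im[...,0]>im[...,1]*2+40)&(np.hypot(P[...,0]-.645,P[...,1]-.16)<.07)&(P[...,2]>.09);print("iso",r.sum(),np.median(P[r],0),cv2.minAreaRect((P[r&(P[...,2]>.117)][:,:2]*1000).astype(np.float32)))
E
```

```text
scene
p1 top med z 0.0537 189 minc [393.9 291.5] 32.9 side fit (array([0.39542306, 0.29316419]), np.float64(0.0016541713450160614)) 215
p2 top med z 0.0542 171 minc [385.1 167.4] 33.4 side fit (array([0.38486183, 0.16618268]), np.float64(0.001756464780918392)) 209
p3 top med z 0.054 84 minc [ 636.  -287.6] 35.1 side fit (array([ 0.63530277, -0.29233364]), np.float64(0.0027709815758269426)) 130
hous 81 0.05814867288434988 ((449.2907409667969, 381.0752868652344), 31.964859008789062)
pump 105 0.05403295537599295 ((496.2723388671875, 178.53790283203125), 26.25300407409668)
pumpfoot 238 ((511.71533203125, 158.1961212158203), (122.56102752685547, 132.84291076660156), 85.3257064819336)
lid ((436.4187316894531, -364.15997314453125), (237.29295349121094, 261.4482727050781), 87.40287780761719) [0.01731954 0.0217417  0.02510306]
bar 162 0.0577453962088868 ((416.8125305175781, -362.0196838378906), (116.48060607910156, 26.48225975036621), 89.11840057373047)
rim 428 ((620.9004516601562, -3.7318954467773438), (212.6827392578125, 223.90452575683594), 3.750514507293701)
iso 184 [0.63142534 0.15159499
[... 613 characters left out ...]
9498 ((503.0746154785156, 178.77166748046875), 25.91681671142578)
pumpfoot 93 ((491.99078369140625, 177.09335327148438), (87.61229705810547, 69.83013153076172), 79.76387023925781)
lid ((420.990478515625, -362.3349609375), (234.8034210205078, 225.76914978027344), 87.18687438964844) [0.01611355 0.02021268 0.02340242]
bar 248 0.062308673323683894 ((422.940185546875, -362.69866943359375), (110.26958465576172, 17.82438087463379), 87.21573638916016)
rim 434 ((625.1187133789062, -5.308952331542969), (207.12112426757812, 224.0208740234375), 5.049417018890381)
iso 104 [0.64683529 0.13462415 0.0977671 ] ((650.704345703125, 144.8712158203125), (15.744669914245605, 42.11056900024414), 33.05229187011719)
```

```bash
python3 -m jog '[[[0,0,0],[5,0,-2],8.7],[[0,0,0],[4,0,-1],8.7],[[0,0,0],[0,0,0],8.7],[[0,0,0],[0,0,0],8.7]]' 20
python3 - <<'E'
from h import *
print(readout.observe()["tcp_pos"])
cap("wrist","w1")
E
```

```text
time_s: 0.65
tcp_pos: [0.6499, 0.0891, 0.252]
eef_rot: [-180.0, 0.1, 90.0]
force: [0.5, 0.3, 1.0]
width: 0.0872
[0.64986638 0.08913184 0.25199726]
```

View pics/w1.png

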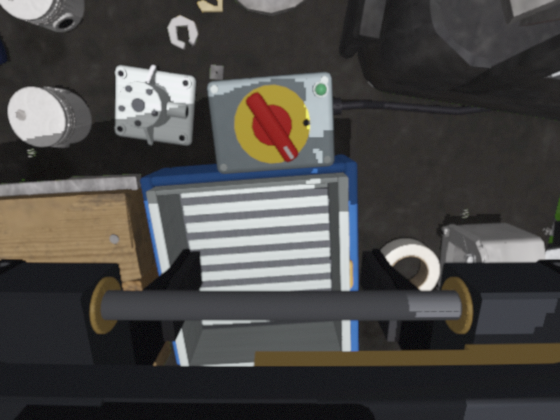

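Run:
```python
from h import *
z=np.load("pics/w1.npz");im=z["im"].astype(int);T=z["T"];P=cloud("wrist",z["d"],T)
red=((im[...,0]>120)&(im[...,1]<60)&(im[...,2]<60)).astype(np.uint8)
# bar top points
m=(red>0)&(P[...,2]>.117)&(P[...,2]<.13)
ys,xs=np.nonzero(m);print(len(xs),np.median(P[m],0))
W=plane("wrist",np.c_[xs,ys],.124,T);print("bar",cv2.minAreaRect((W[:,:2]*1000).astype(np.float32)))
yel=((im[...,0]>150)&(im[...,1]>120)&(im[...,2]<70))
ys,xs=np.nonzero(yel&(np.hypot(P[...,0]-.64,P[...,1]-.158)<.06));h=np.median(P[ys,xs,2]);W=plane("wrist",np.c_[xs,ys],h,T);print("yellow",h,cv2.minEnclosingCircle((W[:,:2]*1000).astype(np.float32)))
# pod top
m=(P[...,2]>.08)&(P[...,2]<.09)&(np.hypot(P[...,0]-.64,P[...,1]-.158)<.09)&(P[...,1]>.105)
print("pod",cv2.minAreaRect((P[m][:,:2]*1000).astype(np.float32)))
# collar top
m=(P[...,2]>.096)&(P[...,2]<.104)&(P[...,1]<.115)&(np.hypot(P[...,0]-.625,P[...,1])<.16)
q=P[m]; print("rim",cv2.minAreaRect((q[:,:2]*1000).astype(np.float32)))
# left rim line fit 
l=q[(q[:,1]>.085)];print(len(l),np.polyfit(l[:,0],l[:,1],1))
# wrist piece: pump body
t=near(P,.5,.178,.035,.048,.06);print("pump",cv2.minEnclosingCircle((t[:,:2]*1000).astype(np.float32)),np.median(t[:,2]))
t=near(P,.5,.178,.08,.006,.018);print("foot",cv2.minAreaRect((t[:,:2]*1000).astype(np.float32)),np.median(t[:,2]))
t=near(P,.388,.167,.05,.05,.06);print("p2",cv2.minEnclosingCircle((t[:,:2]*1000).astype(np.float32)),np.median(t[:,2]))
```

```text
1114 [0.63969427 0.16150966 0.12530187]
bar ((641.188720703125, 159.248779296875), (14.933273315429688, 63.13893127441406), 33.86799240112305)
yellow 0.08967654279182616 ((640.2390747070312, 160.76751708984375), 35.94816589355469)
pod ((640.5863647460938, 156.49697875976562), (160.0226593017578, 98.83104705810547), 3.4716970920562744)
rim ((624.3043823242188, -1.4248886108398438), (203.9185791015625, 215.58322143554688), 4.243849277496338)
1538 [0.04220005 0.07530084]
pump ((498.132080078125, 180.70359802246094), 24.452878952026367) 0.05484455883091194
foot ((504.42596435546875, 184.87643432617188), (143.63873291015625, 108.86820220947266), 70.15312957763672) 0.014381275211748673
p2 ((384.3881530761719, 170.17820739746094), 32.1568489074707) 0.05472272178789783
```

```bash
python3 -m jog '[[[0,0,0],[4,-0.5,0],8.7],[[0,0,0],[3.1,-0.4,0],8.7],[[0,0,-8.5],[0,0,0],5],[[0,0,-8.5],[0,0,3],5],[[0,0,-8.5],[0,0,3],4],[[0,0,-8.5],[0,0,3],4],[[0,0,0],[0,0,3],4],[[0,0,0],[0,0,2],4],[[0,0,0],[0,0,1],4],[[0,0,0],[0,0,0.7],4],[[0,0,0],[0,0,0],4],[[0,0,0],[0,0,0],4]]' 20
python3 - <<'E'
from h import *
s=readout.observe();print(s["tcp_pos"],s["eef_rot"]); cap("side","s2");cap("wrist","w2")
E
```

```text
time_s: 2.2
tcp_pos: [0.6417, 0.1612, 0.0966]
eef_rot: [179.9, 0.0, 124.0]
force: [0.0, 0.8, -0.2]
width: 0.0403
[0.64166645 0.16120423 0.09662766] [1.79906480e+02 3.96981458e-02 1.24003907e+02]
```

View pics/s2.png

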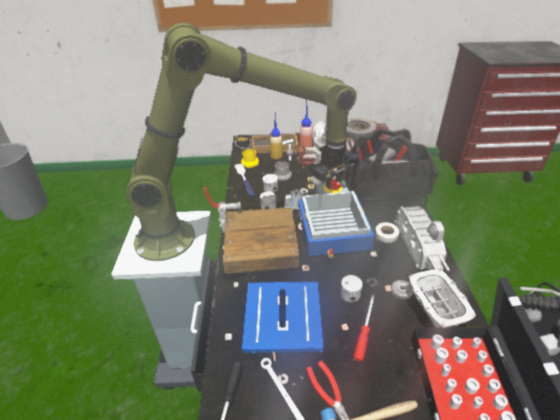

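```bash
python3 -m jog '[[[0,0,0],[0,0,0],1],[[0,0,0],[0,0,0],1],[[0,0,0],[0,0,0],1],[[0,0,0],[0,0,0],1],[[0,0,-7.5],[0,0,0],1],[[0,0,-7.5],[0,0,0],1],[[0,0,-7.5],[0,0,0],1],[[0,0,-7.5],[0,0,0],1],[[0,0,-7.5],[0,0,0],1],[[0,0,-7.5],[0,0,0],1],[[0,0,-7.5],[0,0,0],1],[[0,0,-7.5],[0,0,0],1],[[0,0,0],[0,0,0],1],[[0,0,0],[0,0,0],1]]' 20; python3 -m jog '[[[0,0,0],[0,0,0],4.5],[[0,0,0],[0,0,0],4.5],[[0,0,0],[0,0,-3],4.5],[[0,0,0],[0,0,-5],4.5],[[0,0,0],[0,0,-5],6],[[0,0,0],[0,0,-3],8.7],[[0,0,0],[0,0,0],8.7]]' 20
python3 - <<'E'
from h import *
s=readout.observe();print(s["tcp_pos"],s["eef_rot"],s["joint_positions"]); cap("side","s3");cap("wrist","w3")
E
```

```text
time_s: 4.05
tcp_pos: [0.6408, 0.1605, 0.0962]
eef_rot: [-179.9, -0.0, -176.0]
force: [-4.0, -1.4, 5.9]
width: 0.0364
time_s: 4.92
tcp_pos: [0.6426, 0.1619, 0.2586]
eef_rot: [179.9, 0.3, -176.0]
force: [-0.0, 0.2, -0.7]
width: 0.0673
[0.64258978 0.16188328 0.25859494] [ 179.92456019    0.34331294 -175.98942339] [  1.45669679  20.57996821 -23.89883003  77.68619533   8.27620177
  83.08537172  71.98429548]
```

View pics/w3.png

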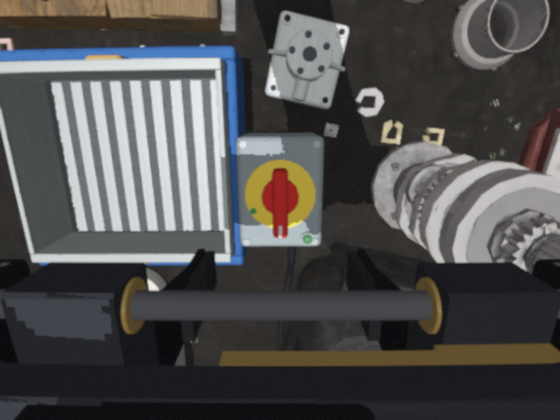

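The isolator now points to OFF: the white tip at (281,232) points along the washer's +x. Next is the packing plan.

```bash
cat > pack.py <<'E'
import numpy as np, itertools
from scipy.optimize import minimize
# units mm, tank frame
WX,WY=90,103
def drect(c,p,h,th):  # signed dist point p to rect centre c half h rot th
    d=p-c;co,s=np.cos(th),np.sin(th);l=np.abs(np.array([co*d[0]+s*d[1],-s*d[0]+co*d[1]]))-h
    return np.hypot(*np.maximum(l,0))+min(max(l),0)
def rectwall(c,h,th):
    ex=h[0]*abs(np.cos(th))+h[1]*abs(np.sin(th));ey=h[0]*abs(np.sin(th))+h[1]*abs(np.cos(th))
    return min(WX-abs(c[0])-ex,WY-abs(c[1])-ey)
OP=3.0
def clear(v,pq,order):
    pos=v[:10].reshape(5,2);g=v[10:14] # 0-2 pistons,3 housing,4 pump
    base=[];fin=[]
    ph=pq*np.pi/2
    for i in range(3):
        base+= [WX-abs(pos[i,0])-31,WY-abs(pos[i,1])-31, np.hypot(*(pos[i]-pos[3]))-73, drect(pos[4],pos[i],np.array([40,46]),ph)-31]
        for j in range(i): base.append(np.hypot(*(pos[i]-pos[j]))-62)
    base+=[WX-abs(pos[3,0])-42,WY-abs(pos[3,1])-42,drect(pos[4],pos[3],np.array([40,46]),ph)-42,rectwall(pos[4],np.array([40,46]),ph)]
    st=[pos[4]+d*np.array([-np.sin(ph),np.cos(ph)]) for d in (30,36)]
    for k,i in enumerate(order):
        r=24 if i==4 else 31
        a=ph if i==4 else g[i]
        u=np.array([np.cos(a),np.sin(a)])
        for s in (-1,1):
            c=pos[i]+s*u*(r+(OP+15)/2);h=np.array([(OP+15)/2,9.5])
            fin.append(rectwall(c,h,a))
            for j in order[:k]:
                R=24 if j==4 else 31
                fin.append(drect(c,pos[j],h,a)-R)
                if j==4: fin+=[drect(c,q,h,a)-8 for q in st]
    return min(base),min(fin),base,fin
def sm(v,pq,order):
    b,f,B,F=clear(v,pq,order)
    x=np.r_[np.array(B),np.array(F)]
    x=np.minimum(x,12);T=.7
    return T*np.log(np.exp(-x/T).sum())+ 1e-3*0
if __name__=="__main__":
    import sys,time
    rng=np.random.default_rng(int(sys.argv[1]))
    orders=[o+t for o,t in [((0,1,2),(3,4)),((0,1,2),(4,3))]]+[(3,4,0,1,2),(4,3,0,1,2),(0,3,1,4,2),(0,1,3,4,2),(0,1,4,3,2),(0,1,4,2,3),(0,1,3,2,4)]
    best=-99;t=time.time()
    while time.time()-t<float(sys.argv[2]):
        pq=int(rng.integers(4));o=orders[rng.integers(len(orders))]
        v=np.r_[(rng.uniform(-1,1,(5,2))*[58,70]).ravel(),rng.uniform(0,np.pi,4)]
        r=minimize(sm,v,args=(pq,o),method="L-BFGS-B",options=dict(maxiter=60))
        if -r.fun<best-3: continue
        r=minimize(sm,r.x,args=(pq,o),method="L-BFGS-B",options=dict(maxiter=300))
        b,f,_,_=clear(r.x,pq,o)
        if min(b,f)>best:
            best=min(b,f);print(round(b,1),round(f,1),pq,o,np.round(r.x[:10].reshape(5,2),0).tolist(),np.round(np.degrees(r.x[10:])%180,0),flush=True)
E
for i in 1 2 3 4; do (python3 pack.py $i 240 > pk$i.txt)& done; wait; tail -n 2 pk*.txt
```

```text
==> pk1.txt <==
-15.8 -15.4 1 (0, 3, 1, 4, 2) [[56.0, -69.0], [67.0, -15.0], [7.0, 60.0], [12.0, 2.0], [-60.0, 35.0]] [ 90.  51. 142.  55.]
4.6 4.6 0 (0, 3, 1, 4, 2) [[-54.0, -21.0], [-6.0, -67.0], [54.0, -37.0], [-43.0, 56.0], [43.0, 47.0]] [ 97.  19.  87. 135.]

==> pk2.txt <==
4.6 4.6 0 (0, 1, 3, 4, 2) [[54.0, -22.0], [3.0, -67.0], [-54.0, -31.0], [43.0, 55.0], [-43.0, 51.0]] [ 85. 168.  71.  46.]
4.7 5.6 0 (0, 1, 3, 4, 2) [[-54.0, 3.0], [-34.0, 67.0], [-39.0, -62.0], [42.0, -54.0], [42.0, 41.0]] [ 72. 156.  34.  46.]

==> pk3.txt <==
3.5 5.1 0 (0, 3, 1, 4, 2) [[55.0, 28.0], [-35.0, -68.0], [3.0, 69.0], [-44.0, 8.0], [43.0, -53.0]] [ 94.   0.  12. 104.]
4.3 4.6 2 (0, 1, 3, 2, 4) [[-0.0, 68.0], [54.0, 30.0], [-51.0, 25.0], [-43.0, -56.0], [43.0, -52.0]] [  0.  90. 121.  45.]

==> pk4.txt <==
3.5 5.1 0 (0, 3, 1, 4, 2) [[35.0, 68.0], [-55.0, -28.0], [-3.0, -69.0], [44.0, -8.0], [-43.0, 53.0]] [180.  74.  12.  56.]
4.4 4.7 2 (4, 3, 0, 1, 2) [[54.0, 30.0], [-1.0, 68.0], [-49.0, 22.0], [-43.0, -56.0], [43.0, -52.0]] [106.  17. 125.  45.]pack.py:37: RuntimeWarning: overflow encountered in exp
  return T*np.log(np.exp(-x/T).sum())+ 1e-3*0
  df = [f_eval - f0 for f_eval in f_evals]
pack.py:37: RuntimeWarning: overflow encountered in exp
  return T*np.log(np.exp(-x/T).sum())+ 1e-3*0
  df = [f_eval - f0 for f_eval in f_evals]
pack.py:37: RuntimeWarning: overflow encountered in exp
  return T*np.log(np.exp(-x/T).sum())+ 1e-3*0
  df = [f_eval - f0 for f_eval in f_evals]
pack.py:37: RuntimeWarning: overflow encountered in exp
  return T*np.log(np.exp(-x/T).sum())+ 1e-3*0
  df = [f_eval - f0 for f_eval in f_evals]
```

```bash
cat >> h.py <<'E'
def plan(x,y,z,yaw):
    s=readout.observe();p=s["tcp_pos"];R=Ro.from_euler("xyz",s["eef_rot"],degrees=True)
    d=R.inv().apply(np.array([x,y,z])-p)*100
    # desired
    Rd=Ro.from_euler("xyz",[180,0,yaw],degrees=True)
    w=(R.inv()*Rd).as_rotvec(degrees=True)
    d2=Rd.inv().apply(np.array([x,y,z])-p)*100
    print("at",np.round(p,4),np.round(s["eef_rot"],1),"| shift now-axes cm",np.round(d,2),"| rot deg",np.round(w,1),"| shift after rot",np.round(d2,2),"J7",np.round(s["joint_positions"][6],0),"F",np.round(s["force"],1),"w",np.round(s["width"],4))
E
python3 -m jog '[[[0,0,0],[5,0,0],8.7],[[0,0,0],[5.5,0,0],8.7],[[0,0,0],[5,0.5,0],8.7],[[0,0,6],[1.5,4,0],8.7],[[0,0,6],[0,4,0],8.7],[[0,0,6],[0,3,0],8.7],[[0,0,0],[0,0,0],8.7],[[0,0,0],[0,0,0],8.7]]'
python3 - <<'E'
from h import *
cap("wrist","w4");plan(.3965,.2925,.1,165.9)
E
```

```text
time_s: 6.02
tcp_pos: [0.4735, 0.2625, 0.254]
eef_rot: [-179.9, -0.1, 166.0]
force: [-0.7, 0.1, -0.5]
width: 0.087
at [0.4738 0.2622 0.2544] [-1.799e+02 -1.000e-01  1.660e+02] | shift now-axes cm [ 8.22  1.09 15.45] | rot deg [-0.1 -0.1  0.1] | shift after rot [ 8.24  1.06 15.44] J7 42.0 F [ 0.4 -0.2  0.6] w 0.0868
```

View pics/w4.png

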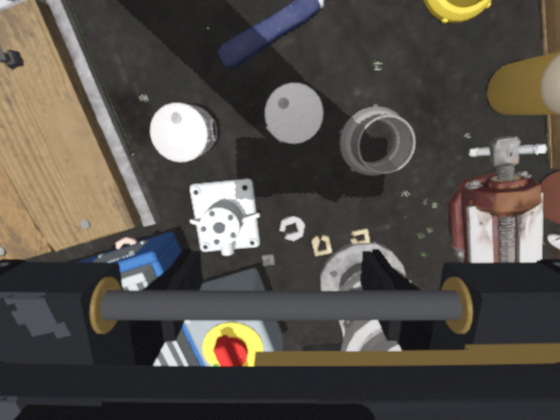

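```bash
cat >> h.py <<'E'
def top(tag,n,x,y,R,h,tol=.006):
    """pixels on the part's top (height h) -> plane h -> circle"""
    z=np.load(f"pics/{tag}.npz");T=z["T"];P=cloud(n,z["d"],T)
    m=(np.abs(P[...,2]-h)<tol)&(np.hypot(P[...,0]-x,P[...,1]-y)<R+.02)
    ys,xs=np.nonzero(m);W=plane(n,np.c_[xs,ys],h,T)[:,:2]*1000
    c,r=cv2.minEnclosingCircle(W.astype(np.float32))
    hull=cv2.convexHull(W.astype(np.float32))[:,0]
    M=cv2.moments(hull);g=(M["m10"]/M["m00"],M["m01"]/M["m00"])
    print(tag,len(xs),"minc",np.round(c,1),round(r,1),"hullcentroid",np.round(g,1),"req",round(np.sqrt(M["m00"]/np.pi),1),"zmed",round(float(np.median(P[m][:,2])),4))
E
python3 - <<'E'
from h import *
for nm,x,y,R,h in [("p1",.3965,.2925,.031,.054),("p2",.386,.168,.031,.054),("hous",.45,.38,.031,.06),("pump",.5,.18,.024,.053)]:
    print(nm,end=" ");top("w4","wrist",x,y,R,h)
    # undersection
z=np.load("pics/w4.npz");im=z["im"];T=z["T"];g=cv2.cvtColor(im,cv2.COLOR_RGB2GRAY)
m=(g>120).astype(np.uint8);m[:170]=0;m[255:]=0;m[:,:185]=0;m[:,265:]=0
k=cv2.findContours(m,0,2)[0];c=max(k,key=cv2.contourArea);W=plane("wrist",c[:,0],.013,T)[:,:2]*1000
print("foot",cv2.minAreaRect(W.astype(np.float32)))
print("stub",plane("wrist",[[228,250]],.03,T))
cv2.imwrite("pics/w4crop.png",cv2.resize(im[160:270,160:290,::-1],None,fx=5,fy=5))
E
```

```text
p1 w4 2752 minc [395.4 295.6] 31.1 hullcentroid [395.4 295.5] req 30.7 zmed 0.0549
p2 w4 2652 minc [384.7 170.4] 31.7 hullcentroid [384.7 170.5] req 31.1 zmed 0.0548
hous w4 586 minc [449.7 384.3] 32.2 hullcentroid [450.2 384.3] req 31.5 zmed 0.0607
pump w4 1254 minc [498.  181.3] 24.7 hullcentroid [497.9 181.3] req 24.0 zmed 0.055
foot ((500.8636474609375, 179.44061279296875), (92.16227722167969, 100.10477447509766), 81.23329162597656)
stub [[0.53800111 0.17650264 0.03      ]]
```

View pics/w4crop.png

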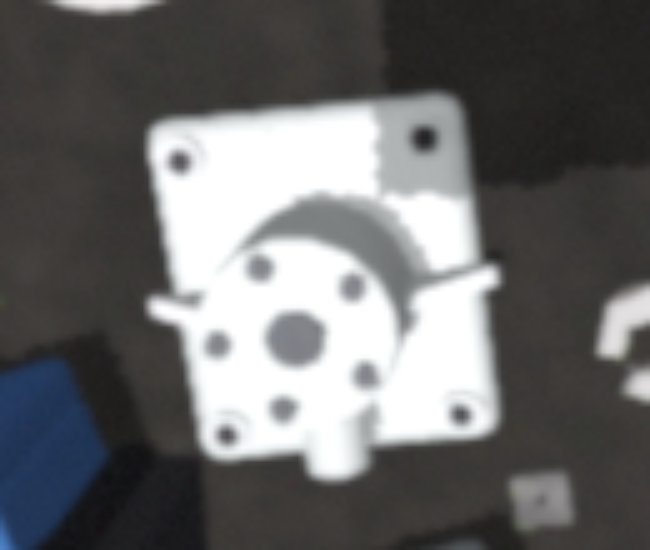

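Run:
```python
from h import *
z=np.load("pics/w4.npz");T=z["T"];P=cloud("wrist",z["d"],T)
# crop px -> full
for u,v in [(160,310),(180,312),(440,285),(470,278),(490,275),(340,460),(180,160),(455,120)]:
    X=160+u/5;Y=160+v/5;print((u,v),np.round(P[int(round(Y)),int(round(X))],3))
for lo,hi in [(.02,.048)]:
    q=near(P,.498,.181,.07,lo,hi);r=q[:,:2]-[.498,.181];d=np.hypot(*r.T);a=np.degrees(np.arctan2(r[:,1],r[:,0]))
    for k in range(-180,180,15):
        s=(a>=k)&(a<k+15); 
        if s.any():print(k,s.sum(),d[s].max().round(3),q[s][:,2].max().round(3),end=" | ")
# corner holes
C=plane("wrist",np.array([[180,160],[425,138],[227,433],[461,413]])/5+160,.013,T);print(C*1000)
```

```text
(160, 310) [0.493 0.14  0.021]
(180, 312) [0.492 0.148 0.03 ]
(440, 285) [0.502 0.213 0.028]
(470, 278) [0.504 0.22  0.023]
(490, 275) [0.505 0.224 0.018]
(340, 460) [0.538 0.178 0.037]
(180, 160) [0.458 0.156 0.017]
(455, 120) [0.466 0.225 0.011]
-180 21 0.023 0.048 | -165 8 0.024 0.047 | -150 4 0.024 0.041 | -105 31 0.041 0.033 | -30 17 0.044 0.037 | -15 83 0.045 0.039 | 0 27 0.044 0.035 | 45 2 0.024 0.041 | 60 6 0.024 0.043 | 75 91 0.042 0.048 | 90 28 0.024 0.047 | 105 32 0.024 0.048 | 120 33 0.024 0.048 | 135 35 0.023 0.047 | 150 31 0.024 0.048 | 165 27 0.024 0.048 | [[458.28315977 155.0104129   13.        ]
 [467.85228032 217.02017626  13.        ]
 [532.25242121 143.9343468   13.        ]
 [541.72109224 206.13670277  13.        ]]
```

Run:
```python
from h import *
plan(.3957,.2948,.030,165.9)
```

```text
at [0.4738 0.2622 0.2544] [-1.799e+02 -1.000e-01  1.660e+02] | shift now-axes cm [ 8.34  1.31 22.45] | rot deg [-0.1 -0.1  0.1] | shift after rot [ 8.37  1.26 22.44] J7 42.0 F [ 0.4 -0.2  0.6] w 0.0868
```

```bash
python3 -m jog '[[[0,0,0],[4.2,0.7,3],7.6],[[0,0,0],[4.1,0.6,4],7.6],[[0,0,0],[0,0,4],7.6],[[0,0,0],[0,0,4],7.6],[[0,0,0],[0,0,3],7.6],[[0,0,0],[0,0,0],7.6],[[0,0,0],[0,0,0],7.6]]'
python3 - <<'E'
from h import *
plan(.3957,.2948,.030,165.9)
cap("scene","s5")
E
```

```text
time_s: 6.95
tcp_pos: [0.3974, 0.2963, 0.0766]
eef_rot: [179.9, 0.1, 165.9]
force: [-0.5, -0.3, 0.2]
width: 0.0759
at [0.3974 0.2963 0.0766] [1.799e+02 1.000e-01 1.659e+02] | shift now-axes cm [ 0.13 -0.19  4.66] | rot deg [0.1 0.1 0. ] | shift after rot [ 0.13 -0.18  4.66] J7 31.0 F [-0.5 -0.3  0.2] w 0.0759
```

View pics/s5.png

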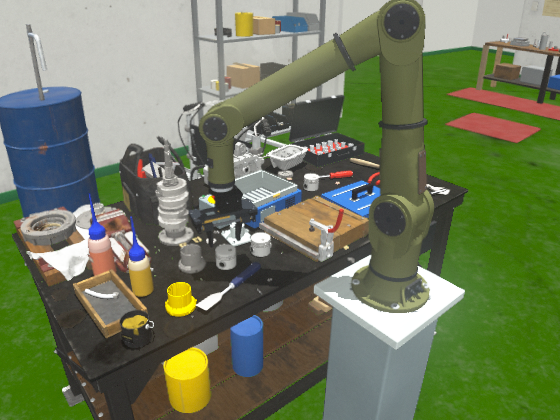

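The gripper is centred over the piston at (226,257), with the fingers spanning it. I'll go down and grip.

```bash
python3 -m jog '[[[0,0,0],[0.1,-0.1,2],7.6],[[0,0,0],[0,0,1.5],7.6],[[0,0,0],[0,0,1],7.6],[[0,0,0],[0,0,0],7.6],[[0,0,0],[0,0,0],5.5],[[0,0,0],[0,0,0],5.5],[[0,0,0],[0,0,0],5.5],[[0,0,0],[0,0,0],5.5]]' 25; python3 -m jog '[[[0,0,0],[0,0,-2],5.5],[[0,0,0],[0,0,-5],5.5],[[0,0,0],[0,0,-5],5.5],[[0,0,0],[0,0,-5],5.5],[[0,0,0],[0,0,0],5.5]]'
cat > place.py <<'E'
from h import *
import sys
wx,wy,wa=.6225,-.0025,3.9
slots=dict(A=(-54,3,72),B=(-34,67,156),C=(-39,-62,34),H=(42,-54,46),P=(42,41,None))
def slot(k):
    a=np.radians(wa);x,y,g=slots[k];x/=1000;y/=1000
    return wx+np.cos(a)*x-np.sin(a)*y,wy+np.sin(a)*x+np.cos(a)*y,None if g is None else g+wa+90
if __name__=="__main__":
    for k in slots: print(k,np.round(slot(k)[:2],4),slot(k)[2])
E
python3 place.py
python3 - <<'E'
from h import *
cap("side","s6")
E
```

```text
time_s: 8.0
tcp_pos: [0.3956, 0.2959, 0.031]
eef_rot: [180.0, 0.0, 166.0]
force: [0.2, -0.2, 3.2]
width: 0.0618
time_s: 8.62
tcp_pos: [0.3972, 0.2973, 0.2044]
eef_rot: [179.7, 0.3, 166.0]
force: [-0.8, -0.5, -1.8]
width: 0.0613
A [ 0.5684 -0.0032] 165.9
B [0.584 0.062] 249.9
C [ 0.5878 -0.067 ] 127.9
H [ 0.6681 -0.0535] 139.9
P [0.6616 0.0413] None
```

View pics/s6.png

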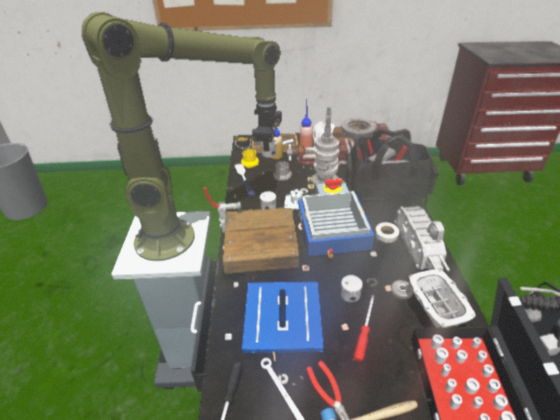

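Run:
```python
from h import *
for t in ["w1","w3"]:
    z=np.load(f"pics/{t}.npz");T=z["T"];P=cloud("wrist",z["d"],T)
    m=(P[...,2]>.095)&(P[...,2]<.106)&(P[...,1]<.118)&(np.abs(P[...,0]-.6225)<.125)&(P[...,1]>-.13)
    ys,xs=np.nonzero(m);W=plane("wrist",np.c_[xs,ys],.1,T)
    print(t,len(xs),cv2.minAreaRect((W[:,:2]*1000).astype(np.float32)))
    a=np.radians(3.9);L=(W[:,:2]-[.6225,-.0025])@np.array([[np.cos(a),-np.sin(a)],[np.sin(a),np.cos(a)]])
    # outer edges: percentiles per strip
    for nm,sel,ax,f in [("+x",(np.abs(L[:,1])<.08)&(L[:,0]>.07),0,1),("-x",(np.abs(L[:,1])<.08)&(L[:,0]<-.07),0,-1),("+y",(np.abs(L[:,0])<.08)&(L[:,1]>.09),1,1),("-y",(np.abs(L[:,0])<.08)&(L[:,1]<-.09),1,-1)]:
        if sel.sum()>20:
            v=L[sel,ax];o=L[sel,1-ax];print(nm,sel.sum(),np.round(np.percentile(v,[2,50,98])*1000,1),"slope",np.round(np.polyfit(o,v,1)[0],3))
```

```text
w1 4327 ((623.9509887695312, -1.5297698974609375), (203.2583770751953, 217.5242156982422), 4.2528557777404785)
+x 1170 [ 89.   94.8 102. ] slope -0.012
-x 783 [-100.1  -93.9  -88. ] slope -0.013
+y 988 [103.2 106.3 109.4] slope 0.007
-y 320 [-107.5 -102.6  -98.5] slope -0.02
w3 7333 ((621.540283203125, -2.3137130737304688), (204.94210815429688, 218.44320678710938), 3.9796738624572754)
+x 1468 [ 88.5  94.3 100.4] slope 0.0
-x 2315 [-102.4  -95.2  -89.6] slope -0.008
+y 971 [103.3 106.2 109.1] slope 0.002
-y 1349 [-108.1 -102.9  -98.2] slope -0.004
```

```bash
sed -i 's/wx,wy,wa=.*/wx,wy,wa=.6225,-.0018,4.1/' place.py
python3 - <<'E'
from h import *
from place import slot
x,y,a=slot("A");print(x,y,a);plan(x,y,.15,a)
E
```

```text
0.568423705388731 -0.0026685396451722075 166.1
at [0.3959 0.2961 0.2018] [179.9   0.2 166. ] | shift now-axes cm [-23.95 -24.82   5.2 ] | rot deg [ 0.1  0.2 -0.1] | shift after rot [-23.92 -24.86   5.18] J7 36.0 F [-0.4 -0.5 -2.7] w 0.0613
```

```bash
python3 -m jog '[[[0,0,0],[-3.4,-3.5,0],5.5],[[0,0,0],[-3.4,-3.5,0],5.5],[[0,0,0],[-3.4,-3.5,0],5.5],[[0,0,0],[-3.4,-3.5,0],5.5],[[0,0,0],[-3.4,-3.5,0],5.5],[[0,0,0],[-3.4,-3.5,1],5.5],[[0,0,0],[-3.5,-3.8,2],5.5],[[0,0,0],[0,0,1],5.5],[[0,0,0],[0,0,0],5.5],[[0,0,0],[0,0,0],5.5]]'
python3 - <<'E'
from h import *
from place import slot
x,y,a=slot("A");plan(x,y,.062,a);cap("side","s7");cap("wrist","w7")
E
```

```text
time_s: 9.93
tcp_pos: [0.5666, -0.001, 0.1602]
eef_rot: [180.0, -0.1, 166.1]
force: [0.6, 0.6, -2.3]
width: 0.0612
at [ 0.5666 -0.001   0.1602] [ 1.800e+02 -1.000e-01  1.661e+02] | shift now-axes cm [-0.23 -0.12  9.82] | rot deg [ 0.  -0.1  0. ] | shift after rot [-0.22 -0.12  9.82] J7 71.0 F [ 0.6  0.6 -2.3] w 0.0612
```

View pics/s7.png

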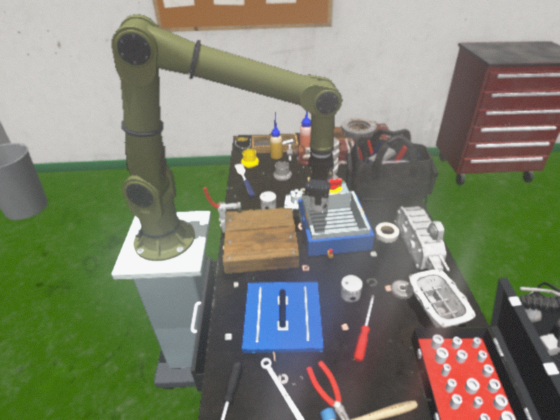

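View pics/w7.png

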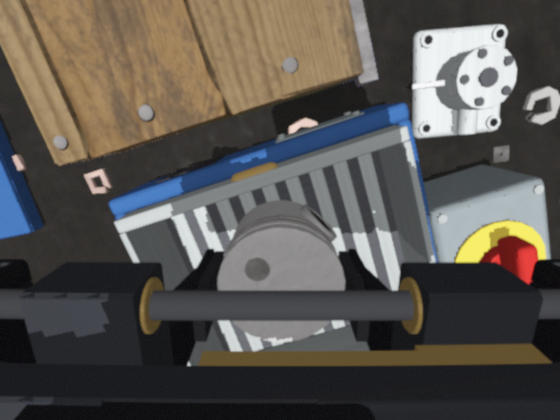

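```bash
python3 -m jog '[[[0,0,0],[-0.2,-0.1,2.5],5.5],[[0,0,0],[0,0,2.5],5.5],[[0,0,0],[0,0,2.5],5.5],[[0,0,0],[0,0,1.3],5.5],[[0,0,0],[0,0,0.5],5.5],[[0,0,0],[0,0,0.3],5.5],[[0,0,0],[0,0,0.2],5.5],[[0,0,0],[0,0,0],5.5]]'
```

```text
time_s: 11.02
tcp_pos: [0.5691, -0.0043, 0.063]
eef_rot: [180.0, 0.0, 166.0]
force: [-0.4, 0.0, -1.2]
width: 0.0612
```

```bash
python3 -m jog '[[[0,0,0],[0,0,0.1],5.5],[[0,0,0],[0,0,0.1],5.5],[[0,0,0],[0,0,0],5.5],[[0,0,0],[0,0,0],6.8],[[0,0,0],[0,0,0],6.8],[[0,0,0],[0,0,0],6.8]]';python3 -m jog '[[[0,0,0],[0,0,-1.5],6.8],[[0,0,0],[0,0,-4],6.8],[[0,0,0],[0,0,-5],6.8],[[0,0,0],[0,0,-5],7.6],[[0,0,0],[0,0,0],7.6]]';python3 - <<'E'
from h import *
cap("side","s8"); cap("wrist","w8");plan(.449,.384,.2,145)
plan(.3847,.1704,.2,100)
top("w8","wrist",.568,-.003,.031,.084)
E
```

```text
time_s: 11.78
tcp_pos: [0.569, -0.0043, 0.0605]
eef_rot: [180.0, 0.0, 166.0]
force: [-0.1, 0.9, -1.2]
width: 0.0676
time_s: 12.4
tcp_pos: [0.5719, -0.0039, 0.2218]
eef_rot: [179.9, 0.6, 166.0]
force: [0.3, 0.1, -0.1]
width: 0.0751
at [ 0.5692 -0.0042  0.2167] [1.80e+02 1.00e-01 1.66e+02] | shift now-axes cm [21.05 34.76  1.64] | rot deg [ 0.   0.1 21. ] | shift after rot [32.11 24.91  1.67] J7 71.0 F [ 1.  -0.  -0.8] w 0.0755
at [ 0.5692 -0.0042  0.2167] [1.80e+02 1.00e-01 1.66e+02] | shift now-axes cm [22.12 12.48  1.63] | rot deg [ 0.1  0.1 66. ] | shift after rot [ 20.4  -15.13   1.67] J7 71.0 F [ 1.  -0.  -0.8] w 0.0755
w8 3363 minc [558.1  -3. ] 41.7 hullcentroid [559.5  -3.8] req 35.5 zmed 0.0849
```

View pics/w8.png

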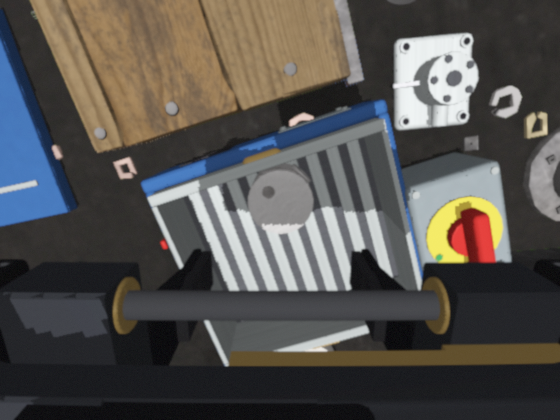

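```bash
python3 -m jog '[[[0,0,0],[4.5,2.5,0],7.6],[[0,0,0],[4.5,2.5,0],7.6],[[0,0,0],[4.5,2.5,0],7.6],[[0,0,0],[4.5,2.5,0],7.6],[[0,0,0],[4.1,2.5,0],7.6],[[0,0,9.5],[0,0,0],7.6],[[0,0,9.5],[0,0,0],7.6],[[0,0,9.5],[0,0,1],7.6],[[0,0,9.5],[0,0,1],7.6],[[0,0,9.5],[0,0,2],7.6],[[0,0,9.5],[0,0,2],7.6],[[0,0,9],[0,0,2],7.6],[[0,0,0],[0,0,2],7.6],[[0,0,0],[0,0,0],7.6],[[0,0,0],[0,0,0],7.6]]';python3 - <<'E'
from h import *
cap("wrist","w9");plan(.3847,.1704,.031,100)
print(readout.observe()["joint_positions"])
E
```

```text
time_s: 14.38
tcp_pos: [0.3845, 0.1705, 0.1156]
eef_rot: [-180.0, -0.0, 100.0]
force: [-0.4, 0.7, 0.5]
width: 0.076
at [0.3849 0.1706 0.116 ] [180.  -0. 100.] | shift now-axes cm [-0.02 -0.03  8.5 ] | rot deg [ 0. -0.  0.] | shift after rot [-0.02 -0.03  8.5 ] J7 -14.0 F [ 0.9  0.8 -0.8] w 0.0759
[ 10.45179722  -4.22721369 -36.24488016 120.29228421  -2.79378612
  63.11282685 -14.45126434]
```

View pics/w9.png

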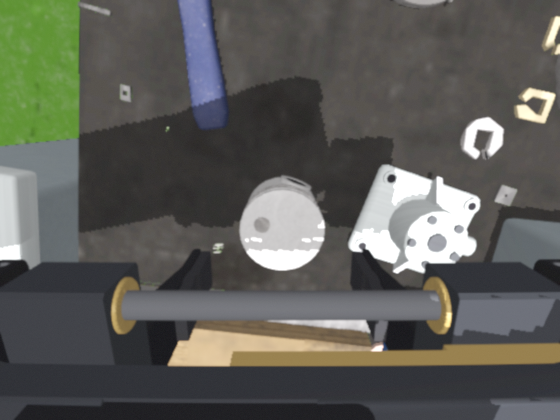

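```bash
python3 - <<'E'
from h import *
top("w9","wrist",.3847,.1704,.031,.054)
E
python3 -m jog '[[[0,0,0],[0,0,3],7.6],[[0,0,0],[0,0,3],7.6],[[0,0,0],[0,0,1.5],7.6],[[0,0,0],[0,0,1],7.6],[[0,0,0],[0,0,0],7.6],[[0,0,0],[0,0,0],7.6]]'
```

```text
w9 5383 minc [384.3 170.1] 31.5 hullcentroid [384.2 170. ] req 31.0 zmed 0.0549
time_s: 15.18
tcp_pos: [0.3854, 0.1708, 0.0313]
eef_rot: [179.9, -0.0, 100.0]
force: [-0.6, 0.6, -0.1]
width: 0.0757
```

Within reach. Grip and lift.

```bash
python3 -m jog '[[[0,0,0],[0,0,0],5.5],[[0,0,0],[0,0,0],5.5],[[0,0,0],[0,0,0],5.5],[[0,0,0],[0,0,0],5.5],[[0,0,0],[0,0,-2],5.5],[[0,0,0],[0,0,-5],5.5],[[0,0,0],[0,0,-5],5.5],[[0,0,0],[0,0,-5],5.5],[[0,0,0],[0,0,0],5.5],[[0,0,0],[0,0,0],5.5]]' 25;python3 - <<'E'
from h import *
from place import slot
x,y,a=slot("B");print(x,y,a);plan(x,y,.15,a-180)
E
```

```text
time_s: 16.42
tcp_pos: [0.3837, 0.17, 0.1992]
eef_rot: [-179.9, 0.0, 100.0]
force: [0.1, -0.5, -3.2]
width: 0.0613
0.583796684610058 0.06259761934906194 250.1
at [0.3837 0.17   0.1992] [-179.9    0.   100. ] | shift now-axes cm [-14.05  17.85   4.89] | rot deg [-0.1  0.1 29.9] | shift after rot [-3.29 22.47  4.92] J7 -11.0 F [ 0.1 -0.5 -3.2] w 0.0613
```

```bash
python3 -m jog '[[[0,0,0],[-2.8,3.5,0],5.5],[[0,0,0],[-2.8,3.6,0],5.5],[[0,0,0],[-2.8,3.6,0],5.5],[[0,0,0],[-2.8,3.6,0],5.5],[[0,0,0],[-2.8,3.6,0],5.5],[[0,0,10],[0,0,0],5.5],[[0,0,10],[0,0,1.5],5.5],[[0,0,10],[0,0,2.5],5.5],[[0,0,0],[0,0,0],5.5],[[0,0,0],[0,0,0],5.5]]';python3 - <<'E'
from h import *
from place import slot
x,y,a=slot("B");plan(x,y,.061,a-180);cap("wrist","w10")
E
```

```text
time_s: 17.68
tcp_pos: [0.5848, 0.0639, 0.1598]
eef_rot: [-179.9, 0.0, 70.2]
force: [0.2, -0.9, -1.9]
width: 0.0614
at [0.5848 0.0639 0.1598] [-179.9    0.    70.2] | shift now-axes cm [-0.15 -0.03  9.88] | rot deg [-0.1  0.   0.1] | shift after rot [-0.16 -0.05  9.88] J7 -34.0 F [ 0.2 -0.9 -1.9] w 0.0614
```

View pics/w10.png

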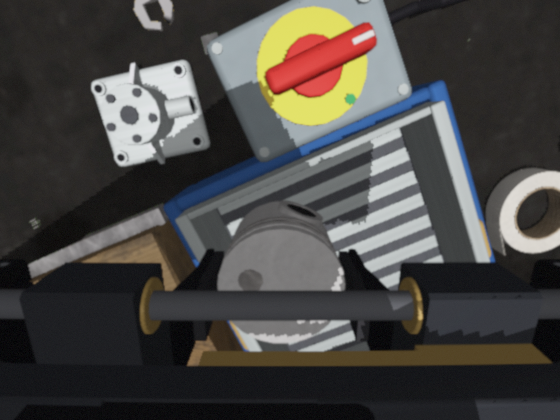

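```bash
python3 -m jog '[[[0,0,0],[-0.15,0,2.5],5.5],[[0,0,0],[0,0,2.5],5.5],[[0,0,0],[0,0,2.5],5.5],[[0,0,0],[0,0,1.3],5.5],[[0,0,0],[0,0,0.5],5.5],[[0,0,0],[0,0,0.3],5.5],[[0,0,0],[0,0,0.2],5.5],[[0,0,0],[0,0,0],5.5],[[0,0,0],[0,0,0],5.5]]'
```

```text
time_s: 18.85
tcp_pos: [0.585, 0.0623, 0.063]
eef_rot: [180.0, -0.0, 70.0]
force: [0.4, 0.2, -2.2]
width: 0.0621
```

```bash
python3 -m jog '[[[0,0,0],[0,0,0.1],5.5],[[0,0,0],[0,0,0.1],5.5],[[0,0,0],[0,0,0],5.5],[[0,0,0],[0,0,0],6.8],[[0,0,0],[0,0,0],6.8],[[0,0,0],[0,0,0],6.8]]';python3 -m jog '[[[0,0,0],[0,0,-1.5],6.8],[[0,0,0],[0,0,-4],6.8],[[0,0,0],[0,0,-5],6.8],[[0,0,0],[0,0,-5],7.8],[[0,0,0],[0,0,0],7.8],[[0,0,0],[0,0,0],7.8]]';python3 - <<'E'
from h import *
from place import slot
cap("scene","s11"); cap("wrist","w11");plan(.4495,.384,.2,135)
for k in "AB": x,y,_=slot(k);print(k,round(x,4),round(y,4));top("w11","wrist",x,y,.028,.084,.004)
E
```

```text
time_s: 19.6
tcp_pos: [0.5849, 0.0623, 0.0606]
eef_rot: [180.0, -0.0, 70.0]
force: [0.3, 0.7, -0.6]
width: 0.0676
time_s: 20.35
tcp_pos: [0.5846, 0.0623, 0.216]
eef_rot: [180.0, 0.0, 70.0]
force: [-0.9, -0.7, -0.4]
width: 0.0772
at [0.5839 0.0621 0.2143] [-1.799e+02  1.000e-01  7.000e+01] | shift now-axes cm [ 25.66 -23.64   1.46] | rot deg [ -0.1  -0.  -65. ] | shift after rot [32.27 13.26  1.43] J7 -33.0 F [-0.2  0.3  0.3] w 0.0777
A 0.5684 -0.0027
w11 3077 minc [567.3   7.1] 41.3 hullcentroid [566.5   8.1] req 36.9 zmed 0.0849
B 0.5838 0.0626
w11 3951 minc [584.   62.3] 48.4 hullcentroid [581.6  63.9] req 39.3 zmed 0.0848
```

View pics/w11.png

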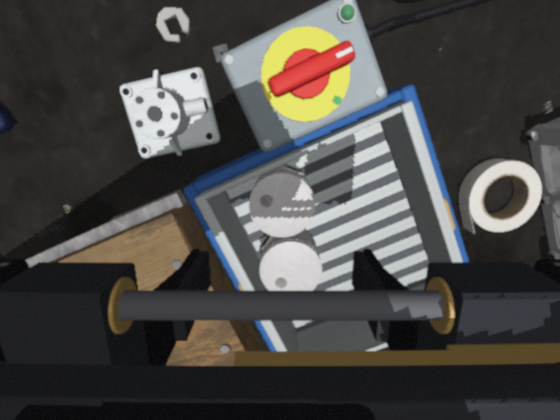

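View pics/s11.png

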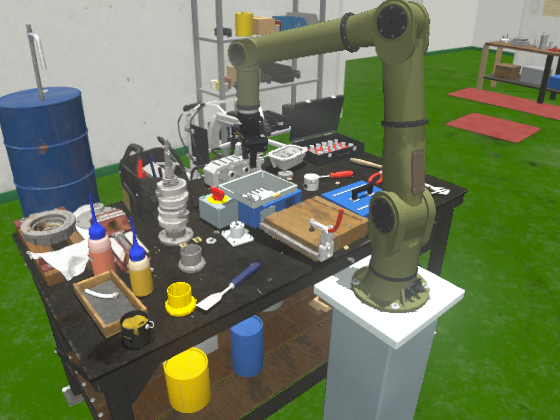

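Run:
```python
from h import *
Q=[]
for t,n in [("scene0","scene"),("side0","side"),("w4","wrist")]:
    z=np.load(f"pics/{t}.npz");T=z["T"] if n=="wrist" else cam2w(n)
    P=cloud(n,z["d"],T).reshape(-1,3);P=P[np.isfinite(P[:,0])&(P[:,2]>.075)&(P[:,2]<.3)];Q.append(P)
    d=P[:,:2]-[.45,.384];r=np.hypot(*d.T);a=np.degrees(np.arctan2(d[:,1],d[:,0]))
    print(t)
    for k in range(-180,180,20):
        s=(a>=k)&(a<k+20)&(r<.25)
        if s.sum()>3: print(k,np.percentile(r[s],3).round(3),end=" | ")
    print()
```

```text
scene0
-60 0.227 | -40 0.146 | -20 0.14 | 0 0.166 | 40 0.205 | 60 0.227 | 80 0.162 | 100 0.154 | 
side0
-60 0.234 | -40 0.153 | -20 0.148 | 40 0.227 | 60 0.228 | 80 0.141 | 100 0.142 | 
w4
-100 0.161 | -80 0.07 | -60 0.246 | -40 0.15 | 40 0.157 | 80 0.145 | 100 0.147 |
```

```bash
python3 -m jog '[[[0,0,0],[-1.55,-4.2,-1],7.8],[[0,0,0],[-1.55,-4.2,-1],7.8],[[0,0,0],[-1.55,-4.2,0],7.8],[[0,0,-10],[0,0,0],7.8],[[0,0,-10],[0,0,0],7.8],[[0,0,-10],[0,0,0],7.8],[[0,0,-10],[0,0,0],7.8],[[0,0,-10],[0,0,0],7.8],[[0,0,-10],[0,0,0],7.8],[[0,0,-10],[0,0,0],7.8],[[0,0,0],[3.5,4.1,0],7.8],[[0,0,0],[3.5,4.1,0],7.8],[[0,0,0],[3.5,4.1,0],7.8],[[0,0,0],[3.5,4.1,1],7.8],[[0,0,0],[3.5,4.1,2],7.8],[[0,0,0],[2.5,4.1,2],7.8],[[0,0,0],[0,0,3],7.8],[[0,0,0],[0,0,2],7.8],[[0,0,0],[0,0,0],7.8],[[0,0,0],[0,0,0],7.8]]';python3 - <<'E'
from h import *
cap("wrist","w12");top("w12","wrist",.45,.384,.028,.06,.003);plan(.4495,.3843,.036,140.1)
E
```

```text
time_s: 22.95
tcp_pos: [0.4561, 0.3783, 0.1365]
eef_rot: [179.9, 0.0, 139.9]
force: [0.5, 0.6, 0.3]
width: 0.0783
w12 844 minc [450.4 384.3] 31.4 hullcentroid [450.4 384.3] req 31.0 zmed 0.0613
at [0.4562 0.3786 0.1369] [1.799e+02 1.000e-01 1.399e+02] | shift now-axes cm [ 0.89 -0.02 10.09] | rot deg [ 0.1  0.1 -0.2] | shift after rot [ 0.88  0.   10.09] J7 -2.0 F [0.3 0.4 0.7] w 0.0781
```

View pics/w12.png

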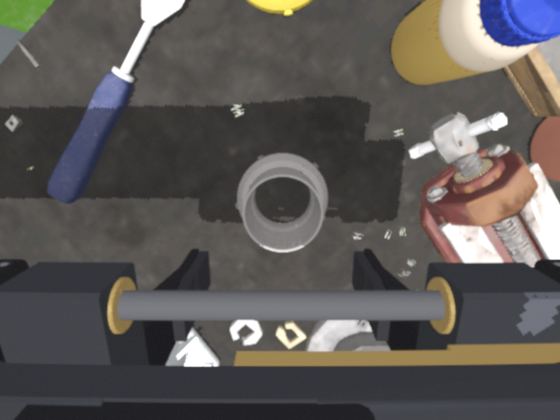

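```bash
python3 -m jog '[[[0,0,0],[0.8,0,3],7.8],[[0,0,0],[0,0,3],7.8],[[0,0,0],[0,0,2],7.8],[[0,0,0],[0,0,1.5],7.8],[[0,0,0],[0,0,0.5],7.8],[[0,0,0],[0,0,0],7.8],[[0,0,0],[0,0,0],5.5],[[0,0,0],[0,0,0],5.5],[[0,0,0],[0,0,0],5.5],[[0,0,0],[0,0,0],5.5]]' 35;python3 -m jog '[[[0,0,0],[0,0,-2],5.5],[[0,0,0],[0,0,-5],5.5],[[0,0,0],[0,0,-5],5.5],[[0,0,0],[0,0,-5],5.5],[[0,0,0],[0,0,0],5.5],[[0,0,0],[0,0,0],5.5]]';python3 - <<'E'
from h import *
from place import slot
cap("side","s13");plan(.45,.1,.2,140);x,y,a=slot("H");print(x,y,a);plan(x,y,.16,a)
E
```

```text
time_s: 24.25
tcp_pos: [0.4501, 0.3847, 0.0364]
eef_rot: [179.8, 0.0, 140.0]
force: [2.3, 3.1, 2.2]
width: 0.0654
time_s: 25.0
tcp_pos: [0.4481, 0.3825, 0.2038]
eef_rot: [-179.8, -0.0, 140.0]
force: [-0.5, -0.2, -6.3]
width: 0.0654
at [0.4479 0.3822 0.203 ] [-179.7   -0.   140. ] | shift now-axes cm [-18.3  -21.48   0.39] | rot deg [-0.3 -0.   0. ] | shift after rot [-18.3  -21.48   0.3 ] J7 -1.0 F [-0.3 -1.2 -5.2] w 0.0654
0.6682533748770648 -0.05265890961629817 140.1
at [0.4479 0.3822 0.203 ] [-179.7   -0.   140. ] | shift now-axes cm [-44.84 -19.12   4.37] | rot deg [-0.3 -0.  -0.1] | shift after rot [-44.8  -19.23   4.3 ] J7 -1.0 F [-0.3 -1.2 -5.2] w 0.0654
```

View pics/s13.png

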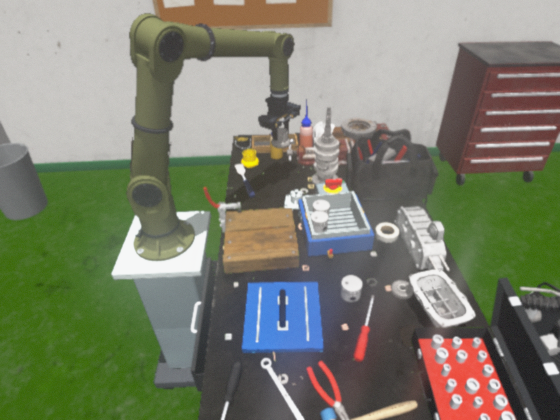

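```bash
python3 -m jog '[[[0,0,0],[-3,-3.6,0],5.5],[[0,0,0],[-3,-3.6,0],5.5],[[0,0,0],[-3,-3.6,0],5.5],[[0,0,0],[-3,-3.6,0],5.5],[[0,0,0],[-3.1,-3.6,0],5.5],[[0,0,0],[-3.2,-3.5,0],5.5],[[0,0,0],[-4,0.4,0],5.5],[[0,0,0],[-4.5,0.4,0],5.5],[[0,0,0],[-4.5,0.4,0],5.5],[[0,0,0],[-4.5,0.4,0],5.5],[[0,0,0],[-4.5,0.4,0],5.5],[[0,0,0],[-4.5,0.4,0],5.5],[[0,0,0],[0,0,0],5.5],[[0,0,0],[0,0,0],5.5],[[0,0,0],[0,0,0],5.5]]';python3 - <<'E'
from h import *
from place import slot
cap("side","s14");cap("wrist","w14");x,y,a=slot("H");plan(x,y,.067,a)
top("w14","wrist",.668,-.053,.028,.227,.008)
E
```

```text
time_s: 26.92
tcp_pos: [0.6685, -0.0489, 0.2047]
eef_rot: [-180.0, -0.1, 140.1]
force: [0.1, 0.6, -5.6]
width: 0.065
at [ 0.669  -0.0494  0.2056] [-180.    -0.   140.1] | shift now-axes cm [-0.16 -0.3  13.86] | rot deg [-0. -0. -0.] | shift after rot [-0.15 -0.3  13.86] J7 46.0 F [-0.7 -0.1 -5.9] w 0.0653
w14 4084 minc [662.7 -44.2] 44.7 hullcentroid [667.7 -48.7] req 35.2 zmed 0.228
```

View pics/w14.png

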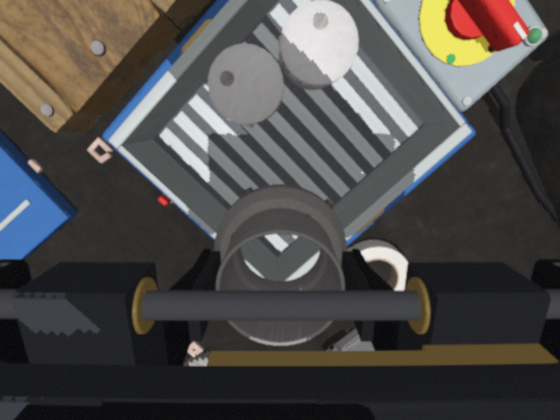

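View pics/s14.png

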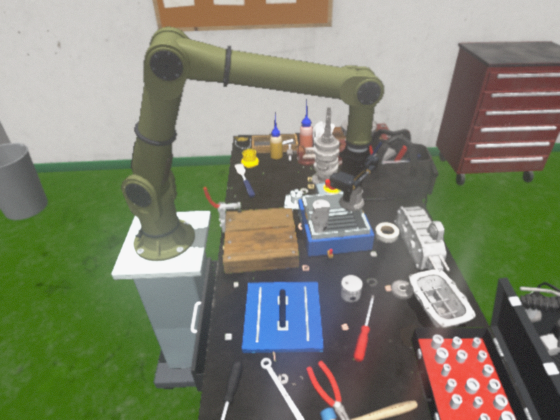

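Run:
```python
from h import *
from place import slot,wx,wy,wa
z=np.load("pics/w14.npz");im=z["im"];T=z["T"];P=cloud("wrist",z["d"],T)
print("H",)
a=np.radians(wa)
for k in "AB":
    x,y,_=slot(k)
    m=((np.abs(P[...,2]-.084)<.004)&(np.hypot(P[...,0]-x,P[...,1]-y)<.036)).astype(np.uint8)
    m=cv2.morphologyEx(m,cv2.MORPH_OPEN,np.ones((7,7)))
    ys,xs=np.nonzero(m);W=plane("wrist",np.c_[xs,ys],.084,T)[:,:2];c,r=cv2.minEnclosingCircle((W*1000).astype(np.float32))
    d=np.array(c)/1000-[wx,wy];print(k,np.round(c,1),round(r,1),"tank",np.round(1000*np.array([np.cos(a)*d[0]+np.sin(a)*d[1],-np.sin(a)*d[0]+np.cos(a)*d[1]]),1))
m=(np.abs(P[...,2]-.1)<.003);ys,xs=np.nonzero(m);W=plane("wrist",np.c_[xs,ys],.1,T)[:,:2]
L=(W-[wx,wy])@np.array([[np.cos(a),-np.sin(a)],[np.sin(a),np.cos(a)]])*1000
for nm,sel,ax in [("+x",(np.abs(L[:,1]-40)<40)&(abs(L[:,0]-95)<12),0),("-x",(np.abs(L[:,1])<80)&(abs(L[:,0]+95)<12),0),("+y",(np.abs(L[:,0])<80)&(abs(L[:,1]-106)<10),1),("-y",(np.abs(L[:,0]+40)<40)&(abs(L[:,1]+106)<10),1)]:
    print(nm,sel.sum(),np.round(np.percentile(L[sel,ax],[3,50,97]),1))
```

```text
H
A [568.9  -4.2] 31.0 tank [-53.7   1.5]
B [583.5  61. ] 31.5 tank [-34.5  65.4]
+x 1284 [ 88.8  94.4 100.5]
-x 2569 [-101.8  -94.9  -89.5]
+y 1331 [101.9 105.  108.2]
-y 695 [-108.3 -105.2 -102.2]
```

```bash
python3 -m jog '[[[0,0,0],[-0.15,-0.3,2],5.5],[[0,0,0],[0,0,3],5.5],[[0,0,0],[0,0,3],5.5],[[0,0,0],[0,0,3],5.5],[[0,0,0],[0,0,1.5],5.5],[[0,0,0],[0,0,0.6],5.5],[[0,0,0],[0,0,0.4],5.5],[[0,0,0],[0,0,0.1],5.5],[[0,0,0],[0,0,0],5.5],[[0,0,0],[0,0,0],5.5]]'
```

```text
time_s: 28.28
tcp_pos: [0.6693, -0.0537, 0.0702]
eef_rot: [180.0, 0.1, 140.0]
force: [-0.8, 0.7, -5.2]
width: 0.0654
```

```bash
python3 -m jog '[[[0,0,0],[0,0,0.2],5.5],[[0,0,0],[0,0,0.1],5.5],[[0,0,0],[0,0,0.1],5.5],[[0,0,0],[0,0,0],5.5]]'; python3 -m jog '[[[0,0,0],[0,0,0],7.1],[[0,0,0],[0,0,0],7.1],[[0,0,0],[0,0,0],7.1],[[0,0,0],[0,0,-1.5],7.1],[[0,0,0],[0,0,-4],7.1],[[0,0,0],[0,0,-5],7.1],[[0,0,0],[0,0,-5],7.1],[[0,0,0],[0,0,0],7.1],[[0,0,0],[0,0,0],7.1]]';python3 - <<'E'
from h import *
cap("side","s15");cap("wrist","w15");plan(.4995,.181,.2,136.4)
E
```

```text
time_s: 28.78
tcp_pos: [0.6688, -0.0538, 0.0664]
eef_rot: [-180.0, 0.0, 140.0]
force: [-4.7, 0.6, 1.3]
width: 0.0655
time_s: 29.9
tcp_pos: [0.6689, -0.0537, 0.2212]
eef_rot: [180.0, 0.1, 140.0]
force: [-0.1, -0.2, -0.6]
width: 0.0711
at [ 0.6681 -0.0538  0.2194] [-1.799e+02 -1.000e-01  1.400e+02] | shift now-axes cm [28.01  7.15  1.97] | rot deg [-0.1 -0.1  3.6] | shift after rot [28.4   5.37  1.94] J7 47.0 F [0.1 0.2 0.3] w 0.0705
```

View pics/w15.png

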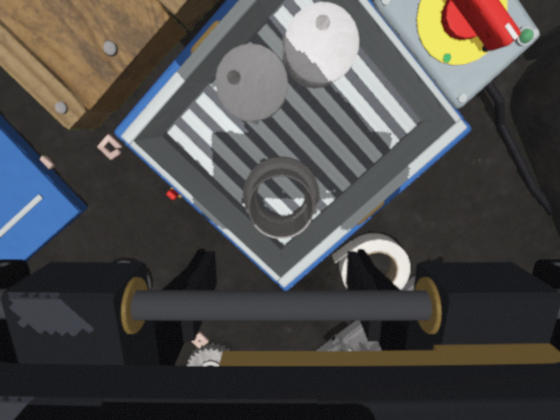

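View pics/s15.png

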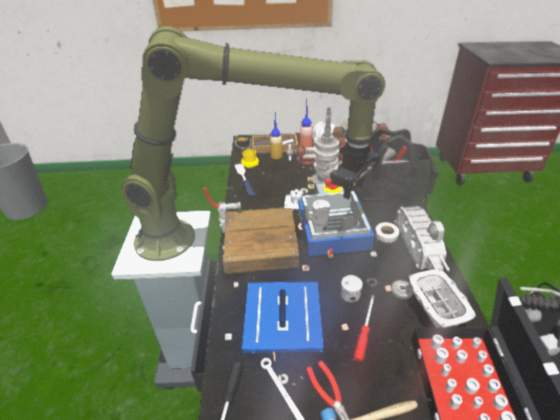

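```bash
python3 -m jog '[[[0,0,0],[4.6,1.2,0],7.1],[[0,0,0],[4.7,1.2,0],7.1],[[0,0,0],[4.7,1.2,0],7.1],[[0,0,0],[4.7,1.2,0],7.1],[[0,0,0],[4.7,1.2,0],7.1],[[0,0,0],[4.6,1.1,0],7.1],[[0,0,3.6],[0,0,3],7.1],[[0,0,0],[0,0,3],7.1],[[0,0,0],[0,0,2],7.1],[[0,0,0],[0,0,0],7.1],[[0,0,0],[0,0,0],7.1]]';python3 - <<'E'
from h import *
cap("wrist","w16");plan(.4995,.181,.03,136.4);top("w16","wrist",.499,.181,.024,.053)
im=np.load("pics/w16.npz")["im"];cv2.imwrite("pics/w16c.png",cv2.resize(im[100:270,180:400,::-1],None,fx=3.5,fy=3.5))
E
```

```text
time_s: 31.38
tcp_pos: [0.5002, 0.1807, 0.1409]
eef_rot: [180.0, -0.0, 136.4]
force: [0.2, 0.7, 0.1]
width: 0.0712
at [0.5005 0.1809 0.1413] [179.9   0.  136.4] | shift now-axes cm [ 0.09 -0.07 11.13] | rot deg [ 0.1  0.  -0. ] | shift after rot [ 0.08 -0.06 11.13] J7 19.0 F [-0.2 -0.1 -0.7] w 0.0713
w16 2657 minc [497.4 181. ] 24.6 hullcentroid [497.8 181.2] req 23.9 zmed 0.0549
```

View pics/w16c.png

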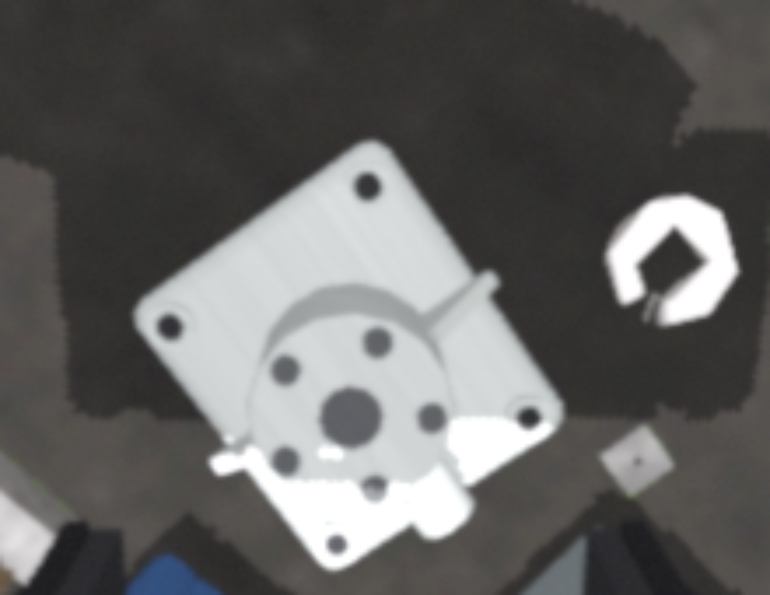

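```bash
python3 - <<'E'
from h import *
T=np.load("pics/w16.npz")["T"]
C=plane("wrist",np.array([[171,326],[367,186],[528,416],[337,543]])/3.5+[180,100],.013,T)*1000
print(C.mean(0));v=[C[2]-C[1],C[3]-C[0]]
print([np.degrees(np.arctan2(a[1],a[0])) for a in v],[np.linalg.norm(a) for a in v]); v=C[1]-C[0];print(np.degrees(np.arctan2(v[1],v[0])))
E
python3 -m jog '[[[0,0,0],[0.15,-0.15,3],7.1],[[0,0,0],[0,0,3],7.1],[[0,0,0],[0,0,3],7.1],[[0,0,0],[0,0,1.5],7.1],[[0,0,0],[0,0,0.7],7.1],[[0,0,0],[0,0,0],7.1],[[0,0,0],[0,0,0],4],[[0,0,0],[0,0,0],4],[[0,0,0],[0,0,0],4],[[0,0,0],[0,0,0],4],[[0,0,0],[0,0,0],4]]' 35
```

```text
[499.5776934  180.48993863  13.        ]
[np.float64(-8.136490803631366), np.float64(-8.495064416741487)] [np.float64(74.6160265698981), np.float64(75.04900107045546)]
81.71094721845367
time_s: 32.8
tcp_pos: [0.4984, 0.1809, 0.0291]
eef_rot: [179.9, 0.0, 136.4]
force: [1.7, 0.9, 3.4]
width: 0.0471
```

```bash
python3 -m jog '[[[0,0,0],[0,0,-2],4],[[0,0,0],[0,0,-5],4],[[0,0,0],[0,0,-5],4],[[0,0,0],[0,0,-5],4],[[0,0,0],[0,0,0],4],[[0,0,0],[0,0,0],4]]'
python3 - <<'E'
from h import *
from place import slot
x,y,_=slot("P");print(x,y);plan(x,y,.16,58.8)
E
```

```text
time_s: 33.55
tcp_pos: [0.4964, 0.1798, 0.1963]
eef_rot: [-179.8, -0.1, 136.4]
force: [-0.1, -0.0, -5.8]
width: 0.0472
0.6614611176654597 0.04209796476214151
at [0.4964 0.1798 0.1963] [-1.798e+02 -1.000e-01  1.364e+02] | shift now-axes cm [-21.46   1.43   3.59] | rot deg [-0.2  0.1 77.6] | shift after rot [-3.23 21.25  3.63] J7 21.0 F [-0.1 -0.  -5.8] w 0.0472
```

```bash
python3 -m jog '[[[0,0,0],[-3.6,0.2,-1],4],[[0,0,0],[-3.6,0.2,0],4],[[0,0,0],[-3.6,0.3,0],4],[[0,0,0],[-3.6,0.2,0],4],[[0,0,0],[-3.6,0.3,0],4],[[0,0,0],[-3.5,0.2,0],4],[[0,0,9.7],[0,0,0],4],[[0,0,9.7],[0,0,0],4],[[0,0,9.7],[0,0,0],4],[[0,0,9.7],[0,0,0],4],[[0,0,9.7],[0,0,0],4],[[0,0,9.7],[0,0,0],4],[[0,0,9.7],[0,0,0],4],[[0,0,9.7],[0,0,0],4],[[0,0,0],[0,0,0],4],[[0,0,0],[0,0,0],4]]'
python3 - <<'E'
from h import *
from place import slot
x,y,_=slot("P");plan(x,y,.06,58.8);cap("wrist","w17")
E
```

```text
time_s: 35.55
tcp_pos: [0.6623, 0.0425, 0.2064]
eef_rot: [-179.8, 0.1, 59.0]
force: [-0.7, 0.3, -5.2]
width: 0.0476
at [0.6623 0.0425 0.2064] [-1.798e+02  1.000e-01  5.900e+01] | shift now-axes cm [-5.000e-02 -1.000e-02  1.464e+01] | rot deg [-0.2  0.1  0.2] | shift after rot [-0.08 -0.05 14.64] J7 -40.0 F [-0.7  0.3 -5.2] w 0.0476
```

View pics/w17.png

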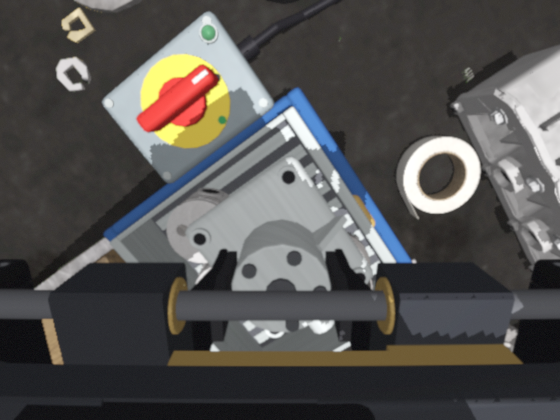

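```bash
python3 -m jog '[[[0,0,0],[0,0.1,2.5],4],[[0,0,0],[0,0,3],4],[[0,0,0],[0,0,3],4],[[0,0,0],[0,0,3],4],[[0,0,0],[0,0,1.7],4],[[0,0,0],[0,0,0.7],4],[[0,0,0],[0,0,0.3],4],[[0,0,0],[0,0,0],4],[[0,0,0],[0,0,0],4]]'
python3 - <<'E'
from h import *
from place import slot
x,y,_=slot("P");plan(x+.001,y,.06,58.8);cap("wrist","w18")
E
```

```text
time_s: 36.72
tcp_pos: [0.6648, 0.0421, 0.0677]
eef_rot: [179.9, -0.1, 58.8]
force: [-0.4, -0.1, -5.4]
width: 0.0472
at [0.6648 0.0421 0.0677] [ 1.799e+02 -1.000e-01  5.880e+01] | shift now-axes cm [-0.12 -0.21  0.77] | rot deg [ 0.1 -0.1  0. ] | shift after rot [-0.12 -0.21  0.77] J7 -42.0 F [-0.4 -0.1 -5.4] w 0.0472
```

View pics/w18.png

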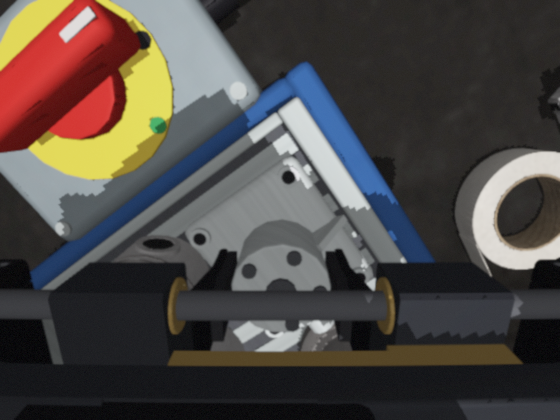

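```bash
python3 -m jog '[[[0,0,0],[-0.05,-0.1,0.3],4],[[0,0,0],[0,0,0.2],4],[[0,0,0],[0,0,0.2],4],[[0,0,0],[0,0,0.1],4],[[0,0,0],[0,0,0.1],4],[[0,0,0],[0,0,0],4],[[0,0,0],[0,0,0],4]]'
```

```text
time_s: 37.65
tcp_pos: [0.6629, 0.0421, 0.0591]
eef_rot: [180.0, 0.0, 58.8]
force: [-4.9, -1.1, 4.6]
width: 0.0475
```

```bash
python3 -m jog '[[[0,0,0],[0,0,0],5.4],[[0,0,0],[0,0,0],5.4],[[0,0,0],[0,0,0],5.4],[[0,0,0],[0,0,-1.5],5.4],[[0,0,0],[0,0,-4],5.4],[[0,0,0],[0,0,-5],5.4],[[0,0,0],[0,0,-5],7.4],[[0,0,0],[0,0,0],7.4],[[0,0,0],[0,0,0],7.4]]'
python3 - <<'E'
from h import *
cap("wrist","w19");cap("side","s19");plan(.638,-.29,.2,127.9)
E
```

```text
time_s: 38.78
tcp_pos: [0.663, 0.0421, 0.2132]
eef_rot: [179.9, -0.0, 58.8]
force: [-0.3, 0.5, 0.6]
width: 0.0721
at [0.6622 0.0419 0.2113] [-1.799e+02  1.000e-01  5.880e+01] | shift now-axes cm [-29.64  15.13   1.14] | rot deg [ -0.1   0.  -69.1] | shift after rot [-24.71 -22.3    1.13] J7 -41.0 F [ 0.6  0.1 -0.6] w 0.073
```

View pics/w19.png

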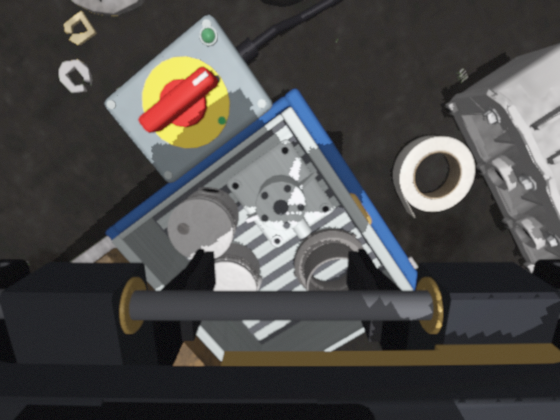

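View pics/s19.png

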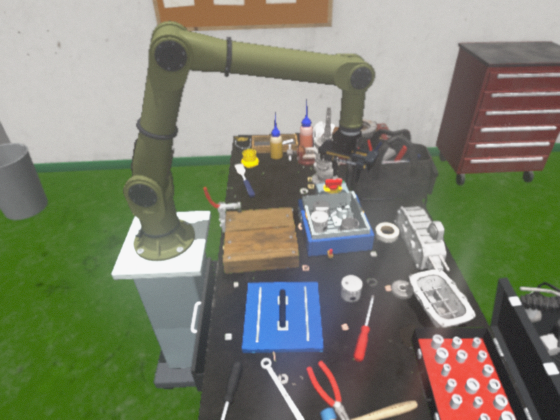

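```bash
python3 -m jog '[[[0,0,0],[-4.5,2.3,0],7.6],[[0,0,0],[-4.9,2.5,0],7.6],[[0,0,0],[-4.9,2.5,0],7.6],[[0,0,0],[-4.9,2.5,0],7.6],[[0,0,0],[-4.9,2.5,0],7.6],[[0,0,0],[-4.9,2.5,0],7.6],[[0,0,-9.9],[-0.5,0.3,0],7.6],[[0,0,-9.9],[0,0,1],7.6],[[0,0,-9.9],[0,0,1],7.6],[[0,0,-9.9],[0,0,1],7.6],[[0,0,-9.9],[0,0,1],7.6],[[0,0,-9.9],[0,0,1],7.6],[[0,0,-9.7],[0,0,1],7.6],[[0,0,0],[0,0,0],7.6],[[0,0,0],[0,0,0],7.6]]'
python3 - <<'E'
from h import *
cap("wrist","w20");top("w20","wrist",.638,-.29,.031,.054);plan(.638,-.29,.031,128.1)
E
```

```text
time_s: 40.75
tcp_pos: [0.6391, -0.2885, 0.1522]
eef_rot: [-180.0, -0.0, 127.7]
force: [1.4, 0.4, 0.4]
width: 0.076
w20 4165 minc [ 635.3 -289.9] 31.4 hullcentroid [ 635.3 -290.1] req 31.0 zmed 0.0549
at [ 0.6394 -0.2885  0.1526] [-180.    -0.   127.8] | shift now-axes cm [-0.03 -0.2  12.16] | rot deg [-0.  -0.  -0.3] | shift after rot [-0.03 -0.2  12.16] J7 55.0 F [1.  0.3 0.6] w 0.0762
```

View pics/w20.png

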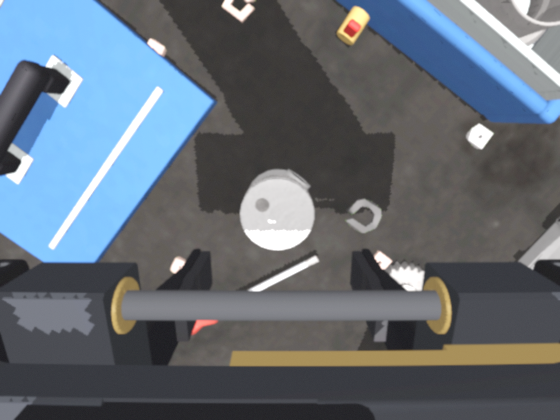

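```bash
python3 -m jog '[[[0,0,0],[0.1,-0.4,3],7.6],[[0,0,0],[0,0,3],7.6],[[0,0,0],[0,0,3],7.6],[[0,0,0],[0,0,2.1],7.6],[[0,0,0],[0,0,1],7.6],[[0,0,0],[0,0,0],7.6],[[0,0,0],[0,0,0],5.5],[[0,0,0],[0,0,0],5.5],[[0,0,0],[0,0,0],5.5],[[0,0,0],[0,0,0],5.5]]' 25; python3 -m jog '[[[0,0,0],[0,0,-2],5.5],[[0,0,0],[0,0,-5],5.5],[[0,0,0],[0,0,-5],5.5],[[0,0,0],[0,0,-5],5.5],[[0,0,0],[0,0,0],5.5],[[0,0,0],[0,0,0],5.5]]'
python3 - <<'E'
from h import *
from place import slot
x,y,a=slot("C");print(x,y,a);plan(x,y,.2,a)
for k,h,r in [("A",.084,.031),("B",.084,.031),("H",.09,.031),("P",.083,.024)]:
    pass
E
```

```text
time_s: 42.05
tcp_pos: [0.6364, -0.2905, 0.0328]
eef_rot: [179.9, 0.1, 127.9]
force: [-0.2, 0.2, 5.0]
width: 0.0615
time_s: 42.8
tcp_pos: [0.6348, -0.2899, 0.201]
eef_rot: [-179.9, -0.1, 127.9]
force: [0.2, -0.2, -3.5]
width: 0.0614
0.5880326510143198 -0.06642972887069327 128.1
at [ 0.6348 -0.2899  0.201 ] [-1.799e+02 -1.000e-01  1.279e+02] | shift now-axes cm [20.51 10.04  0.11] | rot deg [-0.1 -0.1 -0.2] | shift after rot [20.47 10.11  0.1 ] J7 56.0 F [ 0.2 -0.2 -3.5] w 0.0614
```

```bash
python3 -m jog '[[[0,0,0],[4.1,2,-0.5],5.5],[[0,0,0],[4.1,2,0],5.5],[[0,0,0],[4.1,2,0],5.5],[[0,0,0],[4.1,2,0],5.5],[[0,0,0],[4.1,2,0],5.5],[[0,0,0],[0,0,0],5.5],[[0,0,0],[0,0,0],5.5],[[0,0,0],[0,0,0],5.5]]'
python3 - <<'E'
from h import *
from place import slot
x,y,a=slot("C");plan(x,y,.063,a);cap("wrist","w21")
E
```

```text
time_s: 43.8
tcp_pos: [0.5881, -0.0688, 0.2055]
eef_rot: [-179.9, -0.0, 127.8]
force: [-0.1, 0.9, -1.9]
width: 0.0617
at [ 0.5881 -0.0688  0.2055] [-179.9   -0.   127.8] | shift now-axes cm [ 0.18  0.17 14.25] | rot deg [-0.1 -0.  -0.3] | shift after rot [ 0.19  0.15 14.25] J7 38.0 F [-0.1  0.9 -1.9] w 0.0617
```

View pics/w21.png

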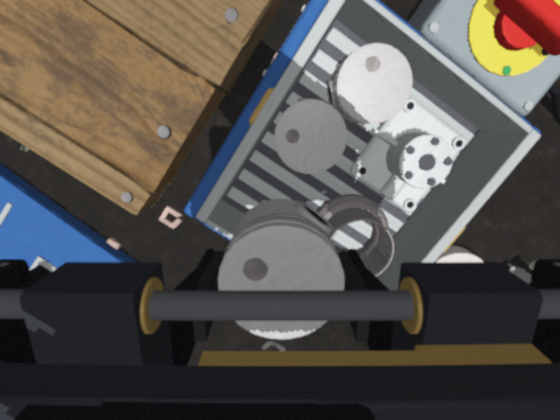

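```bash
python3 -m jog '[[[0,0,0],[0,0,3],5.5],[[0,0,0],[0,0,3],5.5],[[0,0,0],[0,0,3],5.5],[[0,0,0],[0,0,2],5.5],[[0,0,0],[0,0,0],5.5],[[0,0,0],[0,0,0],5.5]]'
python3 - <<'E'
from h import *
from place import slot
x,y,a=slot("C");plan(x,y-.002,.063,a);cap("wrist","w22")
E
```

```text
time_s: 44.6
tcp_pos: [0.5895, -0.0672, 0.0977]
eef_rot: [179.9, 0.1, 127.9]
force: [1.0, -0.4, -2.1]
width: 0.0614
at [ 0.5895 -0.0672  0.0977] [1.799e+02 1.000e-01 1.279e+02] | shift now-axes cm [ 0.   -0.2   3.47] | rot deg [ 0.1  0.1 -0.2] | shift after rot [-0.   -0.19  3.47] J7 36.0 F [ 1.  -0.4 -2.1] w 0.0614
```

View pics/w22.png

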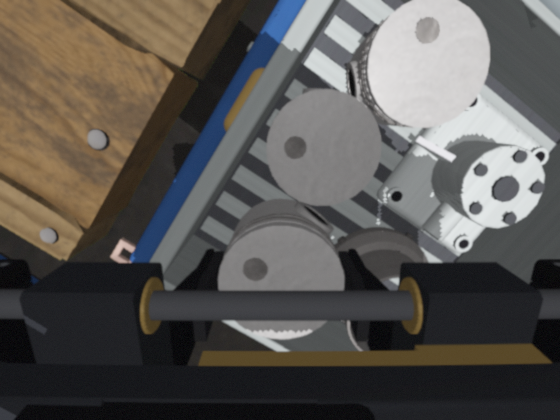

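```bash
python3 -m jog '[[[0,0,0],[0,-0.15,1],5.5],[[0,0,0],[0,0,1],5.5],[[0,0,0],[0,0,0.7],5.5],[[0,0,0],[0,0,0.4],5.5],[[0,0,0],[0,0,0.2],5.5],[[0,0,0],[0,0,0.1],5.5],[[0,0,0],[0,0,0.1],5.5],[[0,0,0],[0,0,0],5.5],[[0,0,0],[0,0,0],5.5]]'
```

```text
time_s: 45.78
tcp_pos: [0.5874, -0.0679, 0.0628]
eef_rot: [-180.0, 0.0, 127.9]
force: [-4.2, 0.2, 5.7]
width: 0.0613
```

```bash
python3 -m jog '[[[0,0,0],[0,0,0],6.7],[[0,0,0],[0,0,0],6.7],[[0,0,0],[0,0,0],6.7],[[0,0,0],[0,0,-1.5],6.7],[[0,0,0],[0,0,-4],6.7],[[0,0,0],[0,0,-5],6.7],[[0,0,0],[-4,0,-5],6.7],[[0,0,0],[-4,0,0],6.7],[[0,0,0],[0,0,0],6.7],[[0,0,0],[0,0,0],6.7]]'
python3 - <<'E'
from h import *
from place import wx,wy,wa
im,d,T=cap("wrist","w23");cap("side","s23");P=cloud("wrist",d,T);a=np.radians(wa)
d=P[...,:2]-[wx,wy];X=(np.cos(a)*d[...,0]+np.sin(a)*d[...,1])*1000;Y=(-np.sin(a)*d[...,0]+np.cos(a)*d[...,1])*1000
for k,x,y,r,h in [("A",-54,1.5,31,.084),("B",-34,65,31,.084),("C",-39,-64,31,.084),("H",42,-55,31,.09),("P",43,41,24,.083)]:
    m=((np.abs(P[...,2]-h)<.004)&(np.hypot(X-x,Y-y)<r+4)).astype(np.uint8)
    if k!="H": m=cv2.morphologyEx(m,cv2.MORPH_OPEN,np.ones((7,7)))
    q=np.c_[X[m>0],Y[m>0],P[m>0][:,2]*1000]
    if len(q)<20: print(k,"few");continue
    c,rr=cv2.minEnclosingCircle(q[:,:2].astype(np.float32));A=np.c_[q[:,:2],np.ones(len(q))];s=np.linalg.lstsq(A,q[:,2],rcond=None)[0]
    print(k,np.round(c,1),round(rr,1),"z",np.median(q[:,2]).round(1),"slopes",np.round(s[:2],3),len(q))
plan(.423,-.3625,.2,90)
E
```

```text
time_s: 47.02
tcp_pos: [0.6356, -0.1294, 0.2155]
eef_rot: [180.0, -0.1, 127.9]
force: [0.2, -0.3, 0.0]
width: 0.0674
A [-53.8   1.5] 31.4 z 84.9 slopes [ 0.002 -0.001] 4810
B [-27.5  54.2] 27.0 z 84.6 slopes [-0.038  0.071] 1390
C [-40.6 -63.1] 31.2 z 84.9 slopes [-0.    -0.002] 4115
H [ 42.1 -56. ] 31.3 z 91.2 slopes [-0.012 -0.004] 709
P [41.6 40.8] 24.5 z 84.7 slopes [0.01  0.013] 1938
at [ 0.6355 -0.1287  0.2155] [180.  -0. 128.] | shift now-axes cm [ -5.34 -31.14   1.54] | rot deg [-0. -0. 38.] | shift after rot [-23.38 -21.25   1.55] J7 42.0 F [-0.1 -0.3  0.5] w 0.0667
```

View pics/w23.png

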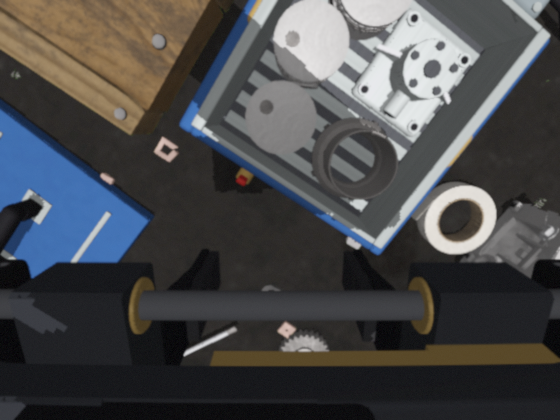

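View pics/s23.png

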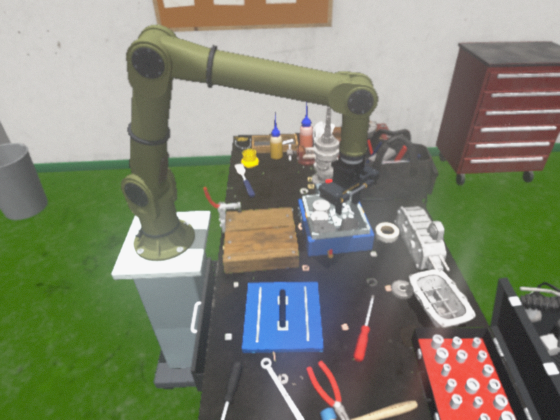

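```bash
python3 -m jog '[[[0,0,0],[-1,-5.2,0],6.7],[[0,0,0],[-1,-5.2,0],6.7],[[0,0,0],[-1,-5.2,0],6.7],[[0,0,0],[-1,-5.2,0],6.7],[[0,0,0],[-1,-5.2,0],6.7],[[0,0,0],[-0.3,-5.1,0],6.7],[[0,0,10],[0,0,0],6.7],[[0,0,10],[0,0,0],6.7],[[0,0,10],[0,0,0],6.7],[[0,0,10.6],[0,0,0],6.7],[[0,0,0],[-3,0,-3],5],[[0,0,0],[0,0,-3],5],[[0,0,0],[0,0,0],5],[[0,0,0],[0,0,0],5]]'
python3 - <<'E'
from h import *
cap("wrist","w24");plan(.423,-.3625,.036,87.2)
E
```

```text
time_s: 48.88
tcp_pos: [0.4217, -0.3919, 0.2747]
eef_rot: [-180.0, -0.0, 87.4]
force: [-0.3, -0.4, 0.7]
width: 0.0502
at [ 0.4215 -0.3918  0.2742] [-1.799e+02 -1.000e-01  8.740e+01] | shift now-axes cm [ 2.91  0.05 23.83] | rot deg [-0.1 -0.1  0.2] | shift after rot [2.940e+00 1.000e-02 2.382e+01] J7 37.0 F [-0.7  0.8  0. ] w 0.0503
```

View pics/w24.png

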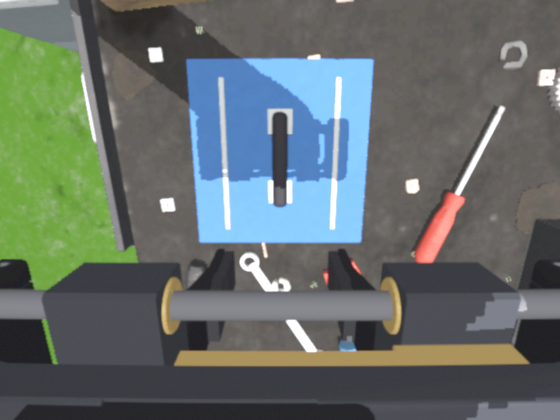

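```bash
cat > lid.py <<'E'
from h import *
import sys
def lid(tag,n="wrist"):
    z=np.load(f"pics/{tag}.npz");im=z["im"].astype(int);T=z["T"];P=cloud(n,z["d"],T)
    b=((im[...,2]>im[...,0]*1.6+20)&(P[...,2]<.04)).astype(np.uint8);b=cv2.morphologyEx(b,cv2.MORPH_OPEN,np.ones((3,3)))
    k=max(cv2.findContours(b,0,2)[0],key=cv2.contourArea)
    h=np.median(P[b>0][:,2]);W=plane(n,k[:,0],h,T)[:,:2]*1000;print("top z",h,"rect",cv2.minAreaRect(W.astype(np.float32)))
    m=(P[...,2]>.058)&(P[...,2]<.07)&(im.sum(2)<150)&(np.hypot(P[...,0]-W[:,0].mean()/1000,P[...,1]-W[:,1].mean()/1000)<.08)
    ys,xs=np.nonzero(m);Q=plane(n,np.c_[xs,ys],.064,T)[:,:2]*1000;print("bar",len(xs),np.median(P[m][:,2]),cv2.minAreaRect(Q.astype(np.float32)))
lid(sys.argv[1])
E
python3 lid.py w24
```

```text
top z 0.02170650656275311 rect ((420.6541748046875, -360.8680419921875), (230.6134796142578, 221.3995819091797), 87.44548034667969)Traceback (most recent call last):
  File "lid.py", line 10, in <module>
    lid(sys.argv[1])
    ~~~^^^^^^^^^^^^^
  File "lid.py", line 9, in lid
    ys,xs=np.nonzero(m);Q=plane(n,np.c_[xs,ys],.064,T)[:,:2]*1000;print("bar",len(xs),np.median(P[m][:,2]),cv2.minAreaRect(Q.astype(np.float32)))
                          ~~~~~^^^^^^^^^^^^^^^^^^^^^^^
  File "h.py", line 19, in plane
    r=rays(n,uv)@T[:3,:3].T; o=T[:3,3]
      ~~~~^^^^^^
  File "h.py", line 16, in rays
    p=cv2.undistortPoints(np.asarray(uv,float).reshape(-1,1,2),K,np.asarray(c["distortion"],float)).reshape(-1,2)
      ~~~~~~~~~~~~~~~~~~~^^^^^^^^^^^^^^^^^^^^^^^^^^^^^^^^^^^^^^^^^^^^^^^^^^^^^^^^^^^^^^^^^^^^^^^^^^
cv2.error: OpenCV(4.12.0) /io/opencv/modules/calib3d/src/undistort.dispatch.cpp:347: error: (-215:Assertion failed) CV_IS_MAT(_src) && CV_IS_MAT(_dst) && (_src->rows == 1 || _src->cols == 1) && (_dst->rows == 1 || _dst->cols == 1) && _src->cols + _src->rows - 1 == _dst->rows + _dst->cols - 1 && (CV_MAT_TYPE(_src->type) == CV_32FC2 || CV_MAT_TYPE(_src->type) == CV_64FC2) && (CV_MAT_TYPE(_dst->type) == CV_32FC2 || CV_MAT_TYPE(_dst->type) == CV_64FC2) in function 'cvUndistortPointsInternal'
```

```bash
python3 -m jog '[[[0,0,0],[3.1,-0.2,4],5],[[0,0,0],[0,0,4],5],[[0,0,0],[0,0,4],5],[[0,0,0],[0,0,4],5],[[0,0,0],[0,0,4],5],[[0,0,0],[0,0,0],5],[[0,0,0],[0,0,0],5]]' 45
python3 - <<'E'
from h import *
plan(.4207,-.3609,.036,87.45)
E
```

```text
time_s: 49.8
tcp_pos: [0.4216, -0.3621, 0.0763]
eef_rot: [179.9, 0.0, 87.3]
force: [0.2, -0.6, 0.7]
width: 0.0499
at [ 0.4216 -0.3621  0.0763] [179.9   0.   87.3] | shift now-axes cm [ 0.12 -0.1   4.03] | rot deg [ 0.1  0.  -0.1] | shift after rot [ 0.12 -0.1   4.03] J7 33.0 F [ 0.2 -0.6  0.7] w 0.0499
```

```bash
python3 -m jog '[[[0,0,0],[0.1,-0.1,2],5],[[0,0,0],[0,0,1.5],5],[[0,0,0],[0,0,0.5],5],[[0,0,0],[0,0,0],5],[[0,0,0],[0,0,0],1],[[0,0,0],[0,0,0],1],[[0,0,0],[0,0,0],1],[[0,0,0],[0,0,0],1],[[0,0,0],[0,0,0],1],[[0,0,0],[0,0,0],1]]' 45
python3 - <<'E'
from h import *
plan(.4207,-.3609,.036,87.45);cap("side","s25")
E
```

```text
time_s: 51.05
tcp_pos: [0.4205, -0.3611, 0.0356]
eef_rot: [180.0, 0.0, 87.3]
force: [0.7, 0.0, 0.5]
width: 0.0174
at [ 0.4205 -0.3611  0.0356] [180.    0.   87.3] | shift now-axes cm [ 0.02  0.02 -0.04] | rot deg [ 0.   0.  -0.1] | shift after rot [ 0.02  0.02 -0.04] J7 33.0 F [0.7 0.  0.5] w 0.0174
```

View pics/s25.png

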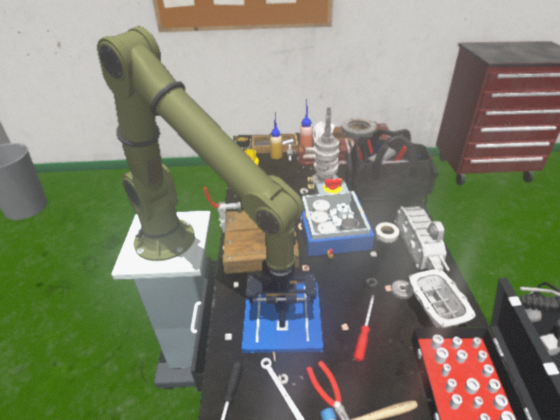

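```bash
python3 -m jog '[[[0,0,0],[0,0,-2],1],[[0,0,0],[0,0,-4],1],[[0,0,0],[0,0,-5],1],[[0,0,0],[0,0,-5],1],[[0,0,0],[0,0,-4],1],[[0,0,0],[0,0,0],1],[[0,0,0],[0,0,0],1]]'
python3 - <<'E'
from h import *
plan(.6225,-.0018,.2,94.1)
E
```

```text
time_s: 51.98
tcp_pos: [0.419, -0.3602, 0.2331]
eef_rot: [-179.8, -0.1, 87.3]
force: [-0.9, -0.6, -4.3]
width: 0.0172
at [ 0.419  -0.3602  0.2331] [-1.798e+02 -1.000e-01  8.730e+01] | shift now-axes cm [36.76 18.64  3.34] | rot deg [-0.2 -0.1 -6.8] | shift after rot [34.3  22.86  3.31] J7 34.0 F [-0.9 -0.6 -4.3] w 0.0172
```

```bash
python3 -m jog '[[[0,0,0],[3,1.5,0],1],[[0,0,0],[4.2,2.1,0],1],[[0,0,0],[4.2,2.1,0],1],[[0,0,0],[4.2,2.1,0],1],[[0,0,0],[4.2,2.1,0],1],[[0,0,0],[4.2,2.1,0],1],[[0,0,0],[4.2,2.1,0],1],[[0,0,0],[4.2,2.1,0],1],[[0,0,0],[3,1.5,0],1],[[0,0,-3.4],[1.4,0.9,0],1],[[0,0,-3.4],[0,0,0],1],[[0,0,0],[0,0,0],1],[[0,0,0],[0,0,0],1],[[0,0,0],[0,0,0],1]]'
python3 - <<'E'
from h import *
plan(.6225,-.0018,.14,94.1);cap("wrist","w26");cap("side","s26");cap("scene","c26")
E
```

```text
time_s: 53.72
tcp_pos: [0.623, -0.003, 0.2352]
eef_rot: [-180.0, 0.0, 94.0]
force: [-0.7, 0.6, -3.4]
width: 0.0174
at [ 0.623  -0.003   0.2352] [-180.    0.   94.] | shift now-axes cm [ 0.12 -0.04  9.52] | rot deg [-0.   0.  -0.1] | shift after rot [ 0.12 -0.05  9.52] J7 -4.0 F [-0.7  0.6 -3.4] w 0.0174
```

View pics/w26.png

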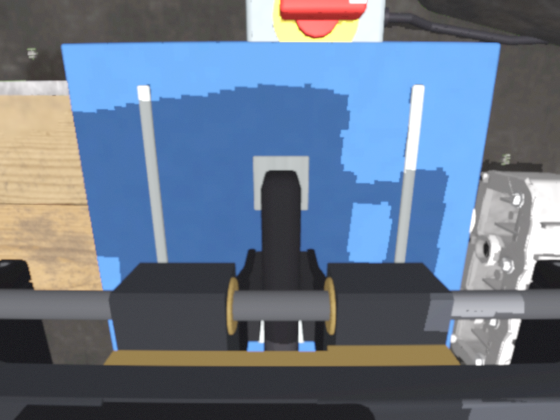

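View pics/s26.png

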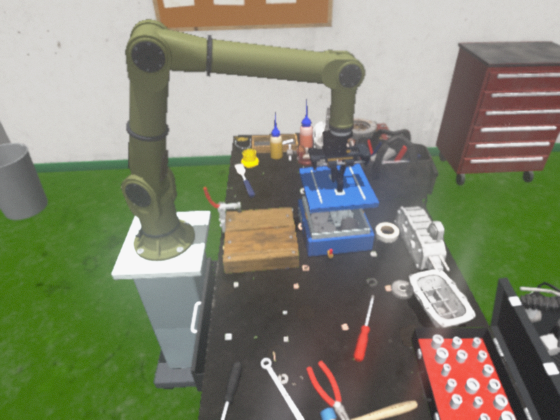

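```bash
cat > lid2.py <<'E'
from h import *
import sys
from place import wx,wy,wa
def run(tag):
    z=np.load(f"pics/{tag}.npz");im=z["im"].astype(int);T=z["T"];P=cloud("wrist",z["d"],T)
    b=(im[...,2]>im[...,0]*1.6+20)&np.isfinite(P[...,2])
    h0=np.median(P[b][:,2]); b&=np.abs(P[...,2]-h0)<.008
    q=P[b];s=np.linalg.lstsq(np.c_[q[:,:2]-q[:,:2].mean(0),np.ones(len(q))],q[:,2],rcond=None)[0];print("plane",np.round(s,4))
    bb=cv2.morphologyEx(b.astype(np.uint8),cv2.MORPH_CLOSE,np.ones((9,9)))
    ys,xs=np.nonzero(bb);W=plane("wrist",np.c_[xs,ys],h0,T)[:,:2]
    a=np.radians(wa);L=(W-[wx,wy])@np.array([[np.cos(a),-np.sin(a)],[np.sin(a),np.cos(a)]])*1000
    Y=np.arange(20,110,4);r=[];l=[]
    for y in Y:
        s=np.abs(L[:,1]-y)<2;r.append(L[s,0].max());l.append(L[s,0].min())
    X=np.arange(-100,101,8);t=[L[np.abs(L[:,0]-x)<3,1].max() for x in X]
    print("x edges",np.median(r),np.median(l),"centre x",(np.median(r)+np.median(l))/2,"slopes",np.polyfit(Y,r,1)[0],np.polyfit(Y,l,1)[0],"far y",np.median(t),"slope",np.polyfit(X,t,1)[0],"=> yc",np.median(t)-115.5)
run(sys.argv[1])
E
python3 lid2.py w26
```

```text
plane [-0.0006 -0.0007  0.2212]
x edges 109.2971757177191 -109.64643901069537 centre x -0.17463164648813745 slopes 0.006548605986321405 -0.008370009063781936 far y 113.69036061802971 slope -0.0005221631264084105 => yc -1.8096393819702854
```

```bash
python3 -m jog '[[[0,0,0],[0.15,0,3],1],[[0,0,0],[0,0,3],1],[[0,0,0],[0,0,2],1],[[0,0,0],[0,0,1],1],[[0,0,0],[0,0,0],1],[[0,0,0],[0,0,0],1]]'
python3 - <<'E'
from h import *
plan(.6225,-.0018,.12,94.1);cap("wrist","w27");cap("side","s27")
im=cv2.imread("pics/s27.png");cv2.imwrite("pics/s27c.png",cv2.resize(im[130:270,240:420],None,fx=4,fy=4))
E
python3 lid2.py w27
```

```text
time_s: 54.62
tcp_pos: [0.6241, -0.0005, 0.1467]
eef_rot: [179.9, 0.0, 94.1]
force: [0.5, 0.0, -3.6]
width: 0.0172
at [ 6.241e-01 -5.000e-04  1.467e-01] [179.9   0.   94.1] | shift now-axes cm [-0.11 -0.17  2.66] | rot deg [0.1 0.  0. ] | shift after rot [-0.11 -0.16  2.67] J7 -5.0 F [ 0.5  0.  -3.6] w 0.0172
plane [ 0.0021 -0.0005  0.1327]
x edges 110.57249748068833 -108.30485188521351 centre x 1.133822797737409 slopes 0.004575673295277216 -0.007916680869927065 far y 115.89574752191378 slope 0.00092526997204797 => yc 0.39574752191377627
```

View pics/s27c.png

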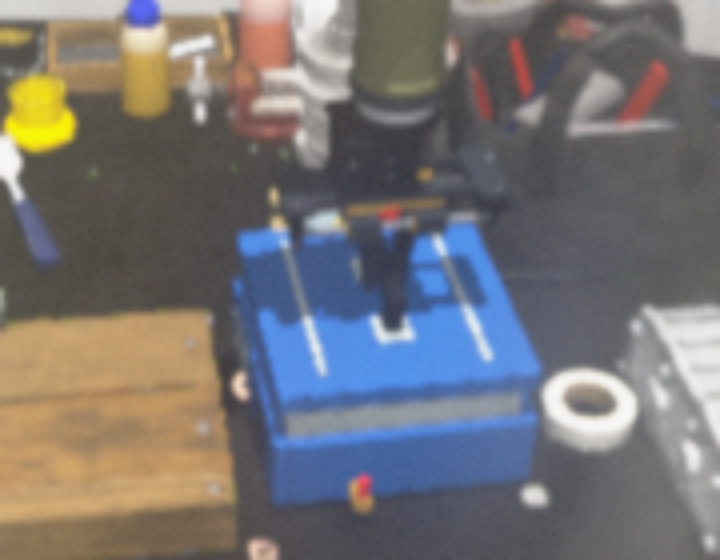

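```bash
python3 -m jog '[[[0,0,0],[-0.05,-0.1,0.5],1],[[0,0,0],[0,0,0.3],1],[[0,0,0],[0,0,0.2],1],[[0,0,0],[0,0,0],1],[[0,0,0],[0,0,0],1]]'
python3 - <<'E'
from h import *
plan(.6225,-.0018,.12,94.1);cap("wrist","w28")
E
python3 lid2.py w28
```

```text
time_s: 55.35
tcp_pos: [0.6223, -0.0012, 0.1355]
eef_rot: [180.0, 0.0, 94.1]
force: [0.0, -0.2, -3.1]
width: 0.0175
at [ 0.6223 -0.0012  0.1355] [180.    0.   94.1] | shift now-axes cm [-0.06  0.01  1.55] | rot deg [0. 0. 0.] | shift after rot [-0.06  0.01  1.55] J7 -5.0 F [ 0.  -0.2 -3.1] w 0.0175
plane [ 1.000e-04 -4.000e-04  1.216e-01]
x edges 108.60188618889593 -110.27466816109556 centre x -0.8363909860998149 slopes 0.002671239940633207 -0.008235683615777943 far y 115.41557356833076 slope 0.00024659539878391285 => yc -0.08442643166924313
```

```bash
python3 -m jog '[[[0,0,0],[0,0.05,0.2],1],[[0,0,0],[0,0,0.2],1],[[0,0,0],[0,0,0],1]]';python3 -m jog '[[[0,0,0],[0,0,0.2],1],[[0,0,0],[0,0,0.1],1],[[0,0,0],[0,0,0],1]]'
```

```text
time_s: 55.78
tcp_pos: [0.6234, -0.0011, 0.1324]
eef_rot: [179.9, 0.0, 94.1]
force: [0.1, -0.8, 2.6]
width: 0.0174
time_s: 56.15
tcp_pos: [0.623, -0.0012, 0.1287]
eef_rot: [179.9, 0.0, 94.1]
force: [1.0, -0.2, -0.4]
width: 0.0176
```

```bash
python3 -m jog '[[[0,0,0],[0,0,0.2],1],[[0,0,0],[0,0,0.2],1],[[0,0,0],[0,0,0],1]]';python3 -m jog '[[[0,0,0],[0,0,0.2],1],[[0,0,0],[0,0,0.2],1],[[0,0,0],[0,0,0],1]]'
```

```text
time_s: 56.52
tcp_pos: [0.6219, -0.0013, 0.1228]
eef_rot: [-179.9, -0.0, 94.1]
force: [1.6, -0.5, -6.3]
width: 0.0176
time_s: 56.9
tcp_pos: [0.6227, -0.0013, 0.1204]
eef_rot: [-180.0, 0.0, 94.1]
force: [0.7, 0.4, -6.0]
width: 0.0178
```

```bash
python3 -m jog '[[[0,0,0],[0,0,0.1],1],[[0,0,0],[0,0,0.1],1],[[0,0,0],[0,0,0],1]]';python3 -m jog '[[[0,0,0],[0,0,0.1],1],[[0,0,0],[0,0,0.1],1],[[0,0,0],[0,0,0],1]]'
```

```text
time_s: 57.28
tcp_pos: [0.6226, -0.0013, 0.12]
eef_rot: [180.0, 0.0, 94.1]
force: [-3.5, 0.0, 5.3]
width: 0.017
time_s: 57.65
tcp_pos: [0.6227, -0.0013, 0.1199]
eef_rot: [180.0, 0.1, 94.1]
force: [-7.4, -1.4, 13.9]
width: 0.0173
```

Fully seated: the force rises against a stop at TCP z = 0.120. I'll release, retreat and check.

```bash
python3 -m jog '[[[0,0,0],[0,0,0.1],1],[[0,0,0],[0,0,0],1],[[0,0,0],[0,0,-0.3],1],[[0,0,0],[0,0,0],5],[[0,0,0],[0,0,0],5],[[0,0,0],[0,0,0],5],[[0,0,0],[0,0,-3],5],[[0,0,0],[0,0,-5],5],[[0,0,0],[0,0,-5],5],[[0,0,0],[-3,0,-4],5],[[0,0,0],[-4,0,-2],5],[[0,0,0],[0,0,0],5],[[0,0,0],[0,0,0],5]]'
python3 - <<'E'
from h import *
cap("wrist","w29");cap("side","s29");cap("scene","c29")
im=cv2.imread("pics/s29.png");cv2.imwrite("pics/s29c.png",cv2.resize(im[150:270,260:400],None,fx=5,fy=5))
plan(.641,.160,.1,124)
E
sed -i 's/range(20,110,4)/range(-40,100,4)/;s/arange(20,110,4)/arange(-40,100,4)/' lid2.py; python3 lid2.py w29
```

```text
time_s: 59.28
tcp_pos: [0.6276, -0.0703, 0.3077]
eef_rot: [-180.0, -0.1, 94.1]
force: [-0.6, 1.2, -0.2]
width: 0.0496
at [ 0.6274 -0.0693  0.3075] [-1.799e+02 -1.000e-01  9.420e+01] | shift now-axes cm [22.75  3.08 20.77] | rot deg [ -0.1  -0.1 -29.8] | shift after rot [18.25 13.95 20.75] J7 3.0 F [ 0.9 -0.1 -0.2] w 0.0497
plane [-0.      0.0038  0.1062]
x edges 109.40997611895004 -110.01512281817718 centre x -0.3025733496135672 slopes -0.0023729828383116736 -0.008868880879972934 far y 115.16357504242693 slope 0.00012728817119206877 => yc -0.33642495757307245
```

View pics/w29.png

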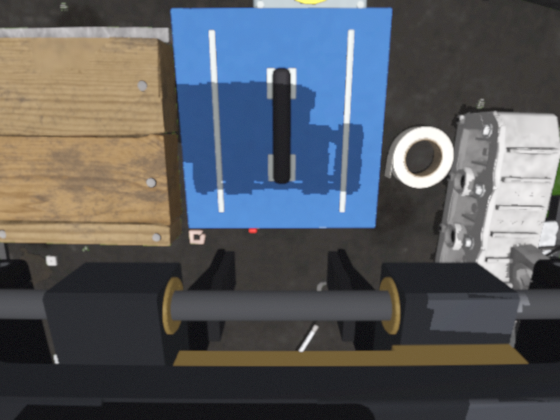

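View pics/s29c.png

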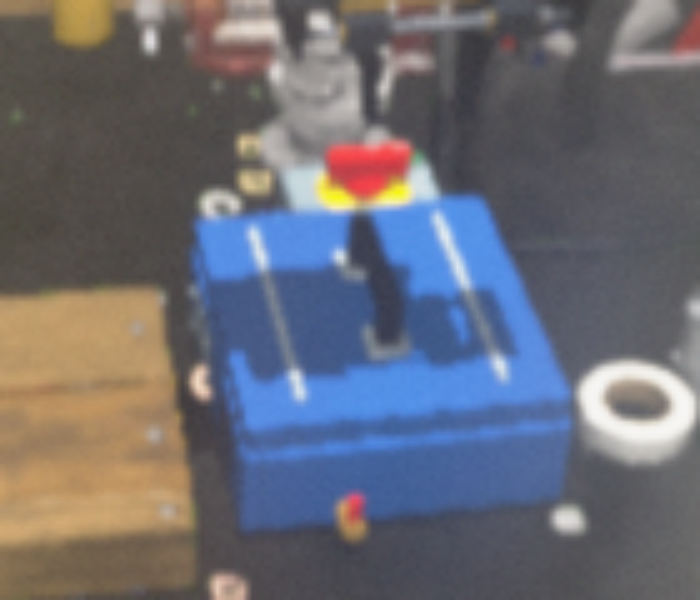

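```bash
python3 -m jog '[[[0,0,0],[4.5,0.6,0],4.4],[[0,0,0],[4.6,0.6,0],4.4],[[0,0,0],[4.6,0.6,0],4.4],[[0,0,0],[4.6,0.6,0],4.4],[[0,0,0],[4.4,0.6,0],4.4],[[0,0,-10],[0,0,0],4.4],[[0,0,-10],[0,0,0],4.4],[[0,0,-10],[0,0,0],4.4],[[0,0,-10],[0,0,0],4.4],[[0,0,-10],[0,0,0],4.4],[[0,0,-10],[0,0,0],4.4],[[0,0,-10],[0,0,1],4.4],[[0,0,-10],[0,0,1],4.4],[[0,0,-10],[0,0,1],4.4],[[0,0,0],[0,0,3],4.4],[[0,0,0],[0,0,0],4.4],[[0,0,0],[0,0,0],4.4]]' 25
python3 - <<'E'
from h import *
cap("wrist","w30");plan(.641,.160,.1,184.1)
z=np.load("pics/w30.npz");im=z["im"].astype(int);T=z["T"];P=cloud("wrist",z["d"],T)
m=(im[...,0]>110)&(im[...,1]<60)&(im[...,2]<60)&(P[...,2]>.119)&(P[...,2]<.13)
ys,xs=np.nonzero(m);W=plane("wrist",np.c_[xs,ys],.124,T);print(len(xs),cv2.minAreaRect((W[:,:2]*1000).astype(np.float32)))
E
```

```text
time_s: 61.55
tcp_pos: [0.6414, 0.1582, 0.2492]
eef_rot: [180.0, 0.0, -175.9]
force: [-0.2, 0.1, 0.1]
width: 0.0444
at [0.6417 0.1583 0.2496] [ 1.800e+02  1.000e-01 -1.759e+02] | shift now-axes cm [ 0.08  0.17 14.96] | rot deg [0.  0.1 0. ] | shift after rot [ 0.06  0.18 14.96] J7 67.0 F [-0.1  0.6 -0.7] w 0.0438
890 ((640.128173828125, 160.6291961669922), (62.58184814453125, 14.627756118774414), 3.8769774436950684)
```

View pics/w30.png

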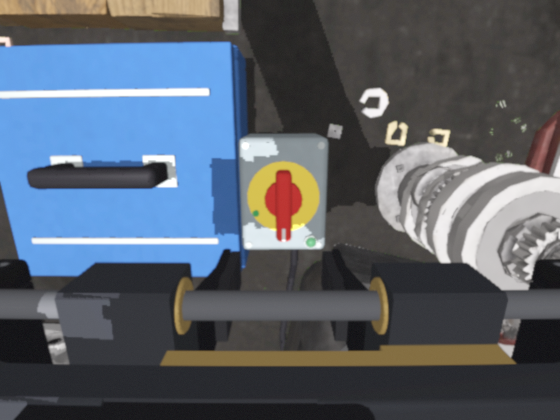

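```bash
python3 -m jog '[[[0,0,0],[0,0.2,3],4.2],[[0,0,0],[0,0,4],4.2],[[0,0,0],[0,0,4],4.2],[[0,0,0],[0,0,2.5],4.2],[[0,0,0],[0,0,1.3],4.2],[[0,0,0],[0,0,0],4.2],[[0,0,0],[0,0,0],1],[[0,0,0],[0,0,0],1],[[0,0,0],[0,0,0],1],[[0,0,0],[0,0,0],1],[[0,0,0],[0,0,0],1]]' 25
```

```text
time_s: 62.98
tcp_pos: [0.6415, 0.1605, 0.101]
eef_rot: [179.9, 0.1, -175.8]
force: [0.0, 2.6, 2.1]
width: 0.0149
```

Gripped the bar (14.9 mm). Turning it clockwise by 60°.

```bash
python3 -m jog '[[[0,0,7.5],[0,0,0],1],[[0,0,7.5],[0,0,0],1],[[0,0,7.5],[0,0,0],1],[[0,0,7.5],[0,0,0],1],[[0,0,7.5],[0,0,0],1],[[0,0,7.5],[0,0,0],1],[[0,0,7.5],[0,0,0],1],[[0,0,7.5],[0,0,0],1],[[0,0,0],[0,0,0],1],[[0,0,0],[0,0,0],4],[[0,0,0],[0,0,0],4],[[0,0,0],[0,0,0],4],[[0,0,0],[0,0,-3],4],[[0,0,0],[0,0,-5],4],[[0,0,0],[0,0,-5],5],[[0,0,0],[0,0,-3],5],[[0,0,0],[0,0,0],5],[[0,0,0],[0,0,0],5]]'
python3 - <<'E'
from h import *
cap("wrist","w31");cap("side","s31");plan(.641,.160,.1,184.1)
z=np.load("pics/w31.npz");im=z["im"].astype(int);T=z["T"];P=cloud("wrist",z["d"],T)
m=(im[...,0]>110)&(im[...,1]<60)&(im[...,2]<60)&(P[...,2]>.119)&(P[...,2]<.13)
ys,xs=np.nonzero(m);W=plane("wrist",np.c_[xs,ys],.124,T);print(len(xs),cv2.minAreaRect((W[:,:2]*1000).astype(np.float32)))
E
```

```text
time_s: 65.22
tcp_pos: [0.6408, 0.1587, 0.2588]
eef_rot: [-179.9, -0.0, 124.1]
force: [-0.1, -0.7, 0.3]
width: 0.0499
at [0.6405 0.1588 0.2582] [-1.798e+02 -1.000e-01  1.241e+02] | shift now-axes cm [ 0.06  0.16 15.82] | rot deg [ -0.1  -0.1 -60. ] | shift after rot [-0.06  0.11 15.82] J7 10.0 F [-0.2 -0.6  0.5] w 0.05
605 ((634.078369140625, 170.15689086914062), (14.141464233398438, 41.00738525390625), 34.16499328613281)
```

View pics/w31.png

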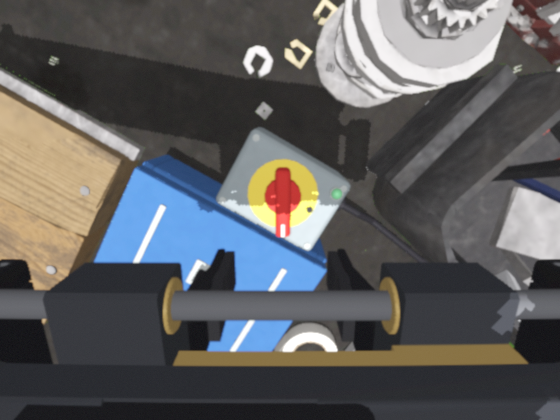

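View pics/s31.png

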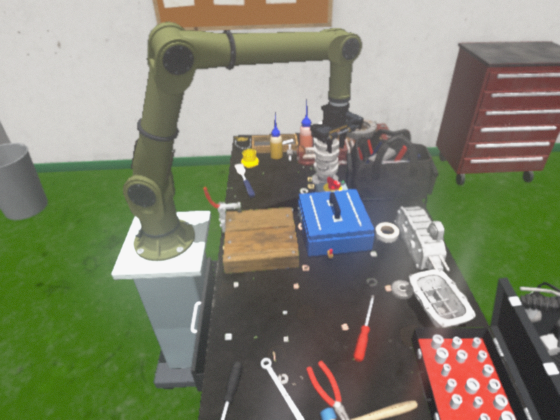

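The bar is at −55.8° in the world frame, about 60° from OFF, so the isolator reads ON. The lid is still seated and the hand is clear.

Run:
```python
from bench import ticket
print(ticket.sign_off())
```

```text
the job is handed in; nothing more can be done
None
```

The whole wash batch is done and handed in at about 65 s; the hand-in gave no verdict.

I turned the isolator to OFF and stood all five parts (three pistons, the housing and the oil pump) on the tank floor. The lid is on and snapped home, and the isolator is back at ON.

What the last checks showed:
- **Parts:** I last measured them before the lid went on. Top heights put all five on the tank floor, each about 1 mm high, as every part also read on the bench. Piston B was partly cut off in that last view. I accepted it on an earlier full view, at (−34.5, 65.4) mm from the tank centre, plus the later pictures.
- **Lid:** its top measured 84.5 mm above its bench height, where home is 84 mm. It was within 0.5 mm of centre with a slope of about 0.004, and pressing met a firm stop at about 14 N.
- **Isolator:** the bar sits about 60° from OFF, at the ON mark.
- **Tools and hand:** I never touched the tools, and the screwdriver and scraper look unmoved in the pictures, though I did not measure them. The arm finished clear of everything.

No check failed. The fixed cameras and the wrist camera disagreed by 2 to 5 mm on positions, so I used the wrist camera throughout. The gripper read 65.4 mm across the housing sleeve instead of 62 mm, but the housing still stood correctly.

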